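# Share out a pile of fresh mini loaves

### The job

Take down the pile of five mini loaves on the cooling rack. The green, the pink and the purple loaf go on the wooden display tray, in its empty front row, each squarely in line in front of the loaf of its own colour; the golden and the dark cocoa loaf are a customer's order and go side by side in the light cardboard box, one in the middle of each half, parallel to its short sides, so that it is evenly loaded. Keep every loaf upright, and do not shove or tip the box or shift the loaves already on the tray.

Things in the scene. Friction and masses are not known exactly. Their poses are not given: they have to be found in the camera images.
- loaf_golden: Golden-yellow mini loaf, 92 mm long (x), 52 wide (y), 48 high, flat top, firm; origin at the centre of its underside. Starts in the upper layer of the pile: on a fixed wire rack 18 mm high, three loaves side by side with 28 mm gaps, two on top, each bridging a gap (resting 12 mm on either neighbour), 28 mm apart, all parallel. Which is where within its layer changes.
- loaf_green: Leaf-green mini tin loaf, 92 mm long (its x), 52 mm wide (its y), 48 mm high, flat top and bottom, firm; origin at the centre of its underside, z up. Starts in the upper layer of the pile on the wire cooling rack.
- loaf_pink: Pink mini tin loaf, 92 mm long (its x), 52 mm wide (its y), 48 mm high, flat top and bottom, firm; origin at the centre of its underside, z up. Starts in the lower layer of the pile on the wire cooling rack.
- loaf_cocoa: Very dark brown (cocoa) mini tin loaf, 92 mm long (its x), 52 mm wide (its y), 48 mm high, flat top and bottom, firm; origin at the centre of its underside, z up. Starts in the lower layer of the pile on the wire cooling rack.
- loaf_purple: Purple mini tin loaf, 92 mm long (its x), 52 mm wide (its y), 48 mm high, flat top and bottom, firm; origin at the centre of its underside, z up. Starts in the lower layer of the pile on the wire cooling rack.
- stock_green: Leaf-green mini loaf, 92 mm long (x), 52 wide (y), 48 high, flat top, firm; origin at the centre of its underside. Already on the display tray, in its back row; loose, stays there. Its x points to the tray's back: the free place before it lies along its -x, and a loaf centred 114 mm from its origin stands clear of it and of the front rim.
- stock_pink: Pink mini tin loaf, 92 mm long (its x), 52 mm wide (its y), 48 mm high, flat top and bottom, firm; origin at the centre of its underside, z up. Already stands on the display tray, in its back row, as the green one does.
- stock_purple: Purple mini tin loaf, 92 mm long (its x), 52 mm wide (its y), 48 mm high, flat top and bottom, firm; origin at the centre of its underside, z up. Already stands on the display tray, in its back row, as the green one does.
- tray: Dark wooden display tray, fixed, 250 mm deep (its x, away from the robot), 286 mm wide (its y); origin at the centre of its underside; floor 8 mm thick; rims 8 mm thick, up to 32 mm (back), 22 (sides), 14 (front) above the bench. Back row at x = +62 mm: three stock loaves at y = -80, 0, +80 mm, colours in changing order. Front row, towards the robot, at x = -52 mm: empty, one place before each.
- carton: Light open cardboard box, loose, only about 60 g, cream outside with a brown floor, outside 136 mm (its x) by 216 mm (its y) by 55 mm high; walls and floor 4 mm; origin at the centre of its underside. A loaf laid along its x in the middle of one half is centred at y = +52 or -52 mm, with 26 mm to the end wall.
Mind the look-alikes: they are no part of the job. There is more than one size of the loaf_golden; the one meant has the size given above.

How it is judged:
By the outcome, as a careful person would: the job done as asked, in the order asked, and still so for the second after the job is handed in, with the robot touching nothing.
It also fails if it takes over 128 s, if anything falls off the work surface, if the arm or the gripper's body presses on something with over 40 N, if the wrist force passes 120 N, or if a joint passes its speed limit or range.

### The arm

A 6-joint arm with a two-finger parallel gripper is mounted at the origin on the work surface. World frame = base frame: x ahead of the robot, y to its left, z up, the work surface at z = 0. Lengths are in m, angles in rad, forces in N, time in s.
With the tool pointing down it reaches from about 0.35 to 1 m from the base axis. Payload 7.1 kg.
Tool frame: the origin (TCP) lies between the finger pads; the fingertips stand 11 mm ahead of it and the grasp point (between the pads) lies 8 mm behind it (robot.finger_overhang is the distance from the TCP to the fingertips, in m); z points along the fingers, y is the line along which they close (so a half turn about z gives the same grasp; the last joint's range is limited). The gripper opens to 85 mm and grips with 20 to 120 N. Pads are 22 mm wide; open, the fingers measure 114 mm over their backs; the gripper's body (76 mm by 85 mm) begins 54 mm behind the grasp point. The pads swing forward as they close: fully open they stand 13 mm farther back than shut.
Start: joints at [1.289, 0.423, 1.63, -0, 1.089, -0.019], TCP at [0.162, 0.604, 0.242] pointing down, gripper open.
Joint ranges: [-3, 3], [-0.9, 2.11], [0.09, 2.58], [-1.31, 4.45], [0.11, 2.69], [-2.54, 2.54]. Speed limits (rad/s): [2.39, 2.39, 3.01, 3.14, 3.14, 3.14].

### API

Orientations are given as a unit quaternion [x, y, z, w].
In Python, from rig import observe, optics, robot gives the robot as it stands. The module is installed in compiled form; this text tells all that it offers.
- The arm moves only by the tool move_arm, never from a script. Its argument "series" is a list of rows, each an object with "xyz": the shift along the tool's x, y, z in units of 25 mm (1.0 is 25 mm), a list of three; "dr": the turn, a rotation vector about the tool's x, y, z in units of 180 degrees (1.0 is 180 degrees), a list of three; "claw": the finger opening in mm, from 0 to 85.4. A call has 1 to 8 rows; each row shifts and turns the commanded pose from where the row before left it, along the tool's axes as they then stand; what a row does not reach is not made up. A row lasts 1/12 s, in which the tool goes at most 41.7 mm and 7.16 degrees, less where a joint would pass 70% of its speed; a pose out of reach is approached as far as the arm can. A call with a number of a shift or a turn outside -1 to 1 is refused whole. A call with a gripper value outside its range is refused whole. The fingers move at their own pace and stop on an object; "grip_force" is the grip in N (left out, the last holds). Time passes only in rows, so rows that do not move let the fingers close. It gives the time, the measured TCP pose, the force, the opening and the grip force at its end, in the units of the state.
- observe(): the state, without advancing time (a new reading comes with each control period).
- optics.snapshot(name): name is "scene" or "top"; returns the picture (480x640x3 uint8, red, green, blue); there is no depth.
- optics.camera_info(name): a dict with "fovy" (degrees; the focal length in pixels is half the picture's height over the tangent of half this angle, whatever the lens; pixels are square), "cx", "cy" (the principal point, pixels), "dist_coeffs" ([k1, k2, p1, p2, k3] as OpenCV has them; the pictures are not rectified), "world_to_cam" (4x4, takes a point from world to camera coordinates). Camera axes: x right, y down, z forward; pixel columns grow to the right and rows downward; lengths in m; the calibration is good to about 2 mm. A picture is of the moment at which its call begins. camera_info takes no time and is no camera call.
- robot.finish_job(): hands the job in; it is judged then, once.
The state is a dict: "time": time; "qpos": joint angles; "qvel": joint speeds; "joint_torque": joint torques, N m; "tool_pos": TCP position; "tcp_rot": TCP orientation; "ft_force": force on the tool from outside, world axes, zero at the start; "ft_torque": the same for the moment, N m; "width": finger opening in m; "grasp_force": force on a finger pad.
Only numpy, scipy, OpenCV 4.12 (cv2) and the standard library are available. Lean on these libraries where they do the work, as an engineer would, in place of code of your own. Each camera call takes 0.05 s, during which the arm holds its last target. There are 200 camera calls.

## Working session

There is one attempt and no reset: what is moved stays moved. The work goes in short steps, Python scripts to look and compute and a tool call to move; the robot and the scene stay as the last step left them, time stands still between calls to the robot, and variables do not carry over. Pictures are saved under pics/ and viewed, at most 14 in all, crops included, and the job is handed in when it is done.

Besides the shell and the picture viewer there is one more tool, called after "Request:" in YAML: its name, and indented under it one key for each argument. move_arm: Moves the arm, as the interface text tells. Shifts and turns lie within -1 to 1; 1 stands for 25 mm of shift or 180 degrees of turn. Its arguments: {"type":"object","properties":{"series":{"type":"array"},"grip_force":{"type":"number"}},"required":["series"]}

```bash
mkdir -p pics
python3 - <<'E'
from rig import observe, optics, robot
import cv2,numpy as np
for n in("scene","top"):
    cv2.imwrite(f"pics/{n}0.png",optics.snapshot(n)[:,:,::-1]); i=optics.camera_info(n); print(n,i['fovy'],i['cx'],i['cy'],i['dist_coeffs'],np.round(i['world_to_cam'],4).tolist())
s=observe();print({k:np.round(v,3).tolist() for k,v in s.items()}, robot.finger_overhang)
E
```

```text
scene 57.79967657413005 317.36014294920454 246.44998704528993 [0.03579978 0.         0.         0.         0.        ] [[-0.8487, 0.5286, -0.0161, 0.3811], [0.3816, 0.591, -0.7107, -0.1257], [-0.3662, -0.6093, -0.7033, 1.2664], [0.0, 0.0, 0.0, 1.0]]
top 42.05819301121134 329.4771281098066 233.47351062782192 [0.06541255 0.         0.         0.         0.        ] [[0.0272, -0.9994, -0.0211, 0.005], [-0.9986, -0.0262, -0.0468, 0.4693], [0.0462, 0.0223, -0.9987, 1.451], [0.0, 0.0, 0.0, 1.0]]
{'time': 0.1, 'qpos': [1.289, 0.424, 1.631, -0.0, 1.089, -0.019], 'qvel': [-0.001, -0.002, -0.001, -0.0, 0.004, -0.001], 'joint_torque': [0.0, -55.842, -28.245, 0.0, 0.003, 0.0], 'tool_pos': [0.162, 0.603, 0.242], 'tcp_rot': [0.131, 0.991, -0.001, -0.0], 'ft_force': [-0.651, 0.253, 0.414], 'ft_torque': [0.023, 0.002, -0.002], 'grasp_force': 0.0, 'width': 0.085} 0.011
```

View pics/scene0.png

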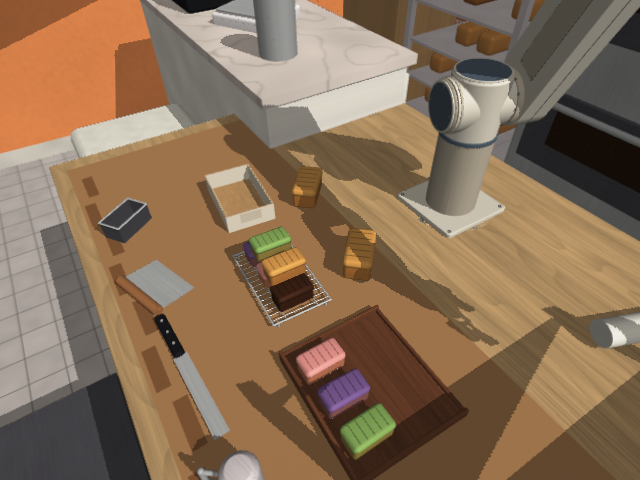

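View pics/top0.png

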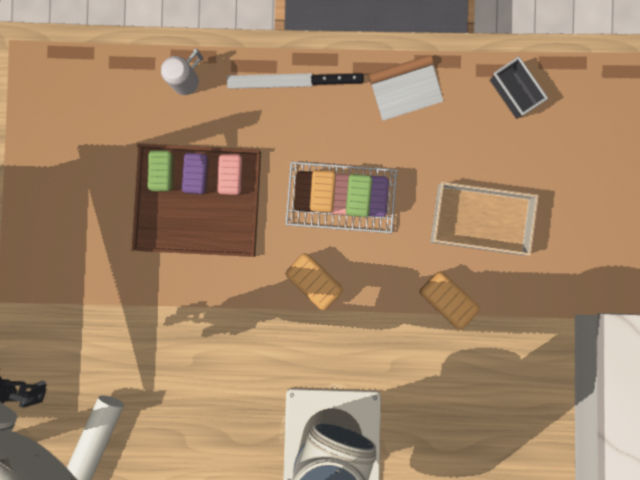

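The top view shows the rack pile. Golden (322,191) and green (359,195) are on top, with cocoa (303,191), pink (341,195) and purple (379,197) below.

On the tray, stock green is at (159,170), purple at (195,173) and pink at (229,173). The carton is at (485,218).

Candidates for loaf_golden are (322,191) on the pile and two bigger loose loaves on the bench at (314,281) and (450,299). By the description it is the one on the pile. I'll check that in metric crops.

```bash
cat > h.py <<'E'
from rig import observe, optics, robot
import cv2,numpy as np
from scipy.spatial.transform import Rotation as R
def K(n):
    i=optics.camera_info(n); f=240/np.tan(np.radians(i['fovy']/2))
    return np.array([[f,0,i['cx']],[0,f,i['cy']],[0,0,1.]]),np.array(i['dist_coeffs']),np.array(i['world_to_cam'])
def proj(n,P):
    k,d,T=K(n); return cv2.projectPoints(np.asarray(P,float).reshape(-1,1,3),cv2.Rodrigues(T[:3,:3])[0],T[:3,3],k,d)[0].reshape(-1,2)
def ray(n,uv):
    k,d,T=K(n); q=cv2.undistortPoints(np.array([[uv]],float),k,d).ravel()
    return -T[:3,:3].T@T[:3,3], T[:3,:3].T@np.array([*q,1])
def at(n,uv,z):
    c,r=ray(n,uv); return c+r*(z-c[2])/r[2]
def tri(a,b):
    """a: top pixel, b: scene pixel -> point and gap"""
    (c,r),(e,s)=ray('top',a),ray('scene',b)
    t=np.linalg.lstsq(np.c_[r,-s],e-c,rcond=None)[0]; p,q=c+r*t[0],e+s*t[1]
    return (p+q)/2,np.linalg.norm(p-q)
def ortho(img,n,z,x0,x1,y0,y1,s=2.0):
    """metric picture at height z: up=+x, left=+y; s px/mm, ticks each 10 mm"""
    W,H=int((y1-y0)*1000*s),int((x1-x0)*1000*s)
    X,Y=np.meshgrid(y1-(np.arange(W)+.5)/s/1000, x1-(np.arange(H)+.5)/s/1000)
    m=proj(n,np.stack([Y,X,np.full_like(X,z)],-1)).reshape(H,W,2).astype(np.float32)
    o=cv2.remap(img,m,None,cv2.INTER_CUBIC)[:,:,::-1].copy()
    for v in np.arange(np.ceil(y0*100),y1*100):
        c=int((y1*1000-v*10)*s); L=14 if v%5==0 else 6; cv2.line(o,(c,0),(c,L),(255,255,255),1)
        if v%5==0: cv2.putText(o,f"{v*10:.0f}",(c+2,12),0,.35,(255,255,0),1)
    for v in np.arange(np.ceil(x0*100),x1*100):
        c=int((x1*1000-v*10)*s); L=14 if v%5==0 else 6; cv2.line(o,(0,c),(L,c),(255,255,255),1)
        if v%5==0: cv2.putText(o,f"{v*10:.0f}",(2,c-2),0,.35,(255,255,0),1)
    return o
E
python3 - <<'E'
from h import *
t,s=[cv2.imread(f"pics/{n}0.png")[:,:,::-1] for n in("top","scene")]
b=(.48,.63,-.17,.10)
cv2.imwrite("pics/pile.png",np.vstack([ortho(t,"top",.114,*b),ortho(s,"scene",.114,*b)]))
b=(.39,.67,.14,.46)
cv2.imwrite("pics/tray.png",np.hstack([ortho(t,"top",.056,*b,1.25),ortho(s,"scene",.056,*b,1.25)]))
b=(.40,.60,-.49,-.22)
cv2.imwrite("pics/cart.png",np.hstack([ortho(t,"top",.055,*b,1.45),ortho(s,"scene",.055,*b,1.45)]))
E
```

```text
(no output)
```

View pics/pile.png

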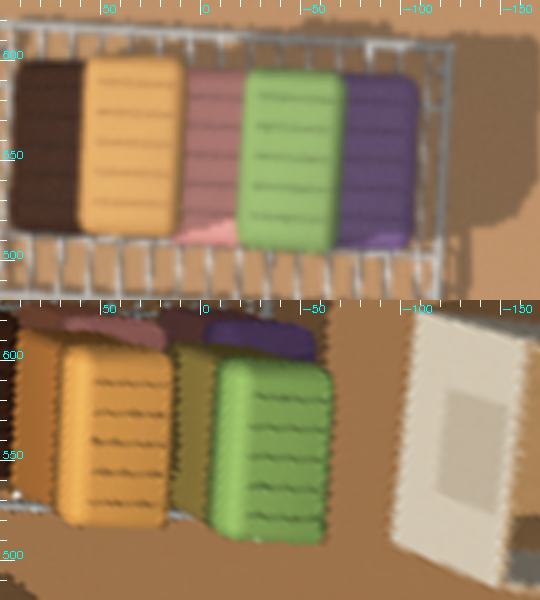

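View pics/tray.png

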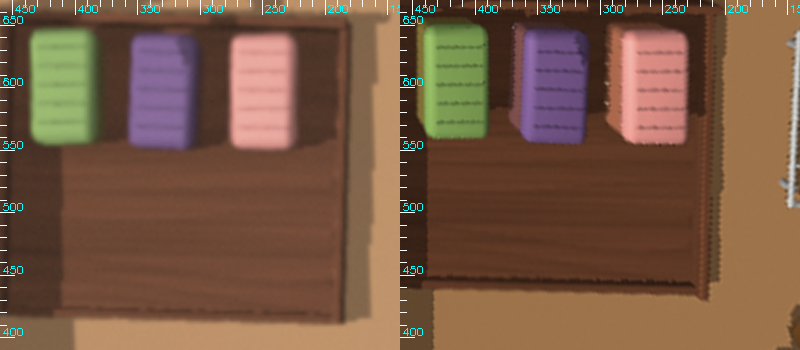

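View pics/cart.png

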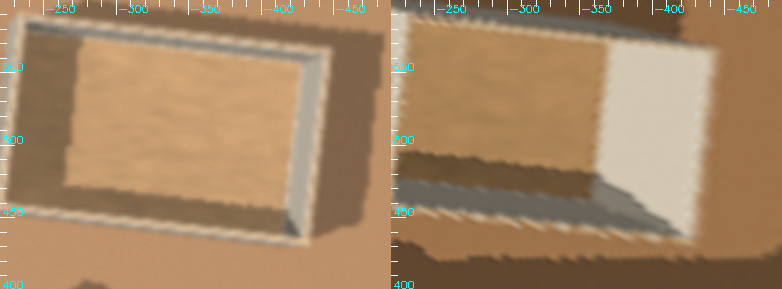

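The pile crop confirms golden is about 52 x 90 mm at (x 557, y 33), green at (550, -45), with cocoa, pink and purple below. The tray crop shows stock green, purple and pink at y about 410, 330 and 249. The carton rim corners at (22,14), (330,48), (309,244) and (8,208) give a centre near (511, -335) and a yaw of about -6.3°.

The scene view is offset evenly by about 5 mm at every height, so that is camera bias and the relative heights hold. I'll refine the yaws by fitting rectangles.

```bash
cat >> h.py <<'E'
HUE={'green':(35,60,60),'golden':(12,22,110),'purple':(120,145,50),'pink':(172,184,60)}
def rect(n,name,z,c,half=(.065,.043),img=None,s=4.0):
    """min-area rectangle of a colour near c=(x,y) on plane z: centre mm, size mm, yaw deg"""
    img=optics.snapshot(n) if img is None else img
    o=ortho(img,n,z,c[0]-half[0],c[0]+half[0],c[1]-half[1],c[1]+half[1],s); h=cv2.cvtColor(o,cv2.COLOR_BGR2HSV).astype(int)
    lo,hi,sm=HUE[name]; hh=h[...,0]; hh=np.where(hh<20,hh+180,hh) if name=='pink' else hh
    m=((hh>=lo)&(hh<=hi)&(h[...,1]>sm)&(h[...,2]>60)).astype(np.uint8)
    m=cv2.morphologyEx(cv2.morphologyEx(m,cv2.MORPH_CLOSE,np.ones((17,17))),cv2.MORPH_OPEN,np.ones((25,25)))
    k=max(cv2.findContours(m,0,2)[0],key=cv2.contourArea); (u,v),(w,l),a=cv2.minAreaRect(k)
    if w>l: w,l,a=l,w,a-90
    a=(a+90)%180-90   # image angle cw+ with up=+x,left=+y -> yaw=-a
    return np.round([1000*c[0]+half[0]*1000-v/s,1000*c[1]+half[1]*1000-u/s,l/s,w/s,-a],1)
E
python3 - <<'E'
from h import *
t,s=[cv2.imread(f"pics/{n}0.png")[:,:,::-1] for n in("top","scene")]
for n,im in(("top",t),("scene",s)):
  for c,z,p in(("golden",.114,(.557,.033)),("green",.114,(.55,-.045)),("green",.056,(.6,.41)),("purple",.056,(.597,.33)),("pink",.056,(.597,.249)),("golden",.055,(.36,.035)),("golden",.055,(.34,-.26))):
    print(n,c,z,rect(n,c,z,p,img=im) if p[0]>.4 else rect(n,c,z,p,(.08,.08),img=im))
E
```

```text
top golden 0.114 [560.2  34.8  96.1  54.5  -2.3]
top green 0.114 [549.9 -45.5  90.8  50.1  -3.7]
top green 0.056 [6.007e+02 4.088e+02 9.280e+01 5.400e+01 3.000e-01]
top purple 0.056 [597.3 329.5  89.7  51.7  -2.2]
top pink 0.056 [597.1 249.4  91.7  53.7  -0. ]
top golden 0.055 [366.9  49.1 146.2 131.8  -0. ]
top golden 0.055 [ 340.1 -259.9  159.8  159.8   90. ]
scene golden 0.114 [553.9  33.1 123.2  85.8  -0. ]
scene green 0.114 [555.3 -34.2  91.6  60.6  -4. ]
scene green 0.056 [605.4 415.4  91.2  51.8  -0. ]
scene purple 0.056 [601.3 336.2  90.4  51.9  -2.1]
scene pink 0.056 [ 6.008e+02  2.562e+02  9.070e+01  5.330e+01 -6.000e-01]
scene golden 0.055 [360.1  35.1 159.8 159.8  90. ]
scene golden 0.055 [ 340.1 -259.9  159.8  159.8   90. ]
```

```bash
cat >> h.py <<'E'
def plan(x,y,z,yaw):
    """mm, deg -> total dr z units, then shift units along the turned tool axes, and rows needed"""
    s=observe(); M=R.from_quat(s['tcp_rot']).as_matrix(); p=np.array(s['tool_pos'])*1000
    now=np.degrees(np.arctan2(-M[0,1],M[1,1])); a=np.radians(yaw)
    d=np.array([x,y,z])-p; u=np.array([-d[0]*np.cos(a)-d[1]*np.sin(a),-d[0]*np.sin(a)+d[1]*np.cos(a),-d[2]])/25
    print('t',round(float(s['time']),2),'tcp',p.round(1),'yaw',now.round(2),'drz',round((now-yaw)/180,4),'xyz',u.round(3),'n',np.abs(u).max().round(1),'F',np.round(s['ft_force'],1),'w',round(s['width']*1000,1))
E
python3 -c "
from h import *
plan(550,-45.5,200,-3)"
```

```text
t 0.1 tcp [162.2 603.1 241.6] yaw -15.06 drz -0.067 xyz [-16.848 -25.096   1.665] n 25.1 F [-0.7  0.3  0.4] w 85.4
```

Request:
move_arm:
  series:
    - {"xyz": [0, 0, 0], "dr": [0, 0, -0.0335], "claw": 64}
    - {"xyz": [0, 0, 0], "dr": [0, 0, -0.0335], "claw": 64}
    - {"xyz": [-0.65, -0.965, 0], "dr": [0, 0, 0], "claw": 64}
    - {"xyz": [-0.65, -0.965, 0], "dr": [0, 0, 0], "claw": 64}
    - {"xyz": [-0.65, -0.965, 0], "dr": [0, 0, 0], "claw": 64}
    - {"xyz": [-0.65, -0.965, 0], "dr": [0, 0, 0], "claw": 64}
    - {"xyz": [-0.65, -0.965, 0], "dr": [0, 0, 0], "claw": 64}
    - {"xyz": [-0.65, -0.965, 0], "dr": [0, 0, 0], "claw": 64}
  grip_force: 40

```text
time: 0.77
tool_pos: [0.2524, 0.4524, 0.242]
tcp_rot: [0.026, 1.0, -0.0, -0.0]
ft_force: [1.5, 0.4, -0.5]
width: 0.0639
grasp_force: 0.0
```

Request:
move_arm:
  series:
    - {"xyz": [-0.65, -0.965, 0], "dr": [0, 0, 0], "claw": 64}
    - {"xyz": [-0.65, -0.965, 0], "dr": [0, 0, 0], "claw": 64}
    - {"xyz": [-0.65, -0.965, 0], "dr": [0, 0, 0], "claw": 64}
    - {"xyz": [-0.65, -0.965, 0], "dr": [0, 0, 0], "claw": 64}
    - {"xyz": [-0.65, -0.965, 0], "dr": [0, 0, 0], "claw": 64}
    - {"xyz": [-0.65, -0.965, 0], "dr": [0, 0, 0], "claw": 64}
    - {"xyz": [-0.65, -0.965, 0], "dr": [0, 0, 0], "claw": 64}
    - {"xyz": [-0.65, -0.965, 0], "dr": [0, 0, 0], "claw": 64}

```text
time: 1.43
tool_pos: [0.3721, 0.2529, 0.2422]
tcp_rot: [0.026, 1.0, -0.0, -0.0]
ft_force: [0.3, 0.6, 0.7]
width: 0.064
grasp_force: 0.0
```

Request:
move_arm:
  series:
    - {"xyz": [-0.65, -0.965, 0], "dr": [0, 0, 0], "claw": 64}
    - {"xyz": [-0.65, -0.965, 0], "dr": [0, 0, 0], "claw": 64}
    - {"xyz": [-0.65, -0.965, 0], "dr": [0, 0, 0], "claw": 64}
    - {"xyz": [-0.65, -0.965, 0], "dr": [0, 0, 0], "claw": 64}
    - {"xyz": [-0.65, -0.965, 0], "dr": [0, 0, 0], "claw": 64}
    - {"xyz": [-0.65, -0.965, 0], "dr": [0, 0, 0], "claw": 64}
    - {"xyz": [-0.65, -0.965, 0], "dr": [0, 0, 0], "claw": 64}
    - {"xyz": [-0.65, -0.965, 0], "dr": [0, 0, 0], "claw": 64}

```text
time: 2.1
tool_pos: [0.4919, 0.0534, 0.2421]
tcp_rot: [0.026, 1.0, 0.0, -0.0]
ft_force: [1.6, 0.1, 0.6]
width: 0.0641
grasp_force: 0.0
```

Request:
move_arm:
  series:
    - {"xyz": [-0.65, -0.965, 0], "dr": [0, 0, 0], "claw": 64}
    - {"xyz": [-0.65, -0.965, 0], "dr": [0, 0, 0], "claw": 64}
    - {"xyz": [-0.65, -0.965, 0], "dr": [0, 0, 0], "claw": 64}
    - {"xyz": [-0.65, -0.965, 0], "dr": [0, 0, 0], "claw": 64}
    - {"xyz": [0, 0, 0.5], "dr": [0, 0, 0], "claw": 64}
    - {"xyz": [0, 0, 0.5], "dr": [0, 0, 0], "claw": 64}
    - {"xyz": [0, 0, 0], "dr": [0, 0, 0], "claw": 64}
    - {"xyz": [0, 0, 0], "dr": [0, 0, 0], "claw": 64}

```text
time: 2.77
tool_pos: [0.5507, -0.045, 0.2166]
tcp_rot: [0.026, 1.0, 0.0, -0.001]
ft_force: [0.5, -0.2, -0.4]
width: 0.0638
grasp_force: 0.0
```

```bash
python3 -c "
from h import *
plan(550,-45.5,90,-3)
b=(.46,.64,-.17,.10)
s=optics.snapshot('scene');cv2.imwrite('pics/pre.png',cv2.resize(s[200:340,200:360],None,fx=4,fy=4,interpolation=2)[:,:,::-1])
"
```

```text
t 2.77 tcp [550.7 -45.  216.6] yaw -3.01 drz -0.0001 xyz [ 0.027 -0.023  5.063] n 5.1 F [ 0.5 -0.2 -0.4] w 63.8
```

View pics/pre.png

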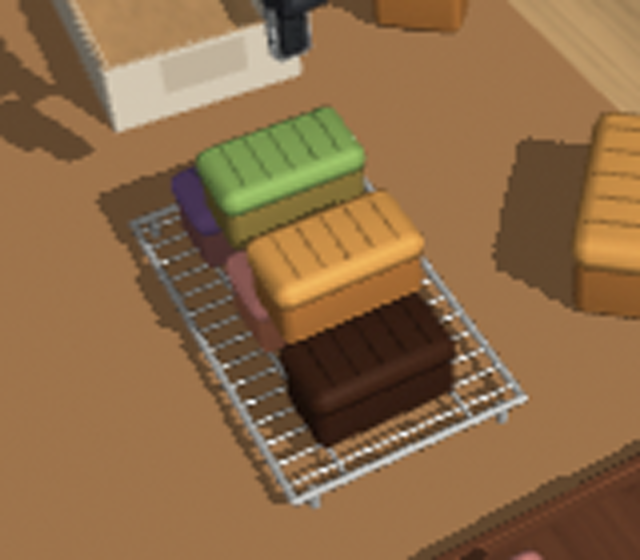

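The close crop shows the pile intact, with green at (280,150), golden at (335,245) and cocoa at (370,365). This golden is the same size as its neighbours, while the loose one at (610,210) is bigger. The fingers are above at (288,40). Descending and gripping.

Request:
move_arm:
  series:
    - {"xyz": [0, 0, 1], "dr": [0, 0, 0], "claw": 64}
    - {"xyz": [0, 0, 1], "dr": [0, 0, 0], "claw": 64}
    - {"xyz": [0, 0, 1], "dr": [0, 0, 0], "claw": 64}
    - {"xyz": [0, 0, 0.8], "dr": [0, 0, 0], "claw": 64}
    - {"xyz": [0, 0, 0.5], "dr": [0, 0, 0], "claw": 64}
    - {"xyz": [0, 0, 0.5], "dr": [0, 0, 0], "claw": 64}
    - {"xyz": [0, 0, 0.2], "dr": [0, 0, 0], "claw": 64}
    - {"xyz": [0, 0, 0], "dr": [0, 0, 0], "claw": 64}

```text
time: 3.48
tool_pos: [0.5513, -0.0448, 0.0918]
tcp_rot: [0.026, 1.0, 0.0, -0.0]
ft_force: [-0.1, 0.4, -0.2]
width: 0.0639
grasp_force: 0.0
```

Request:
move_arm:
  series:
    - {"xyz": [0, 0, 0], "dr": [0, 0, 0], "claw": 45}
    - {"xyz": [0, 0, 0], "dr": [0, 0, 0], "claw": 45}
    - {"xyz": [0, 0, 0], "dr": [0, 0, 0], "claw": 45}
    - {"xyz": [0, 0, 0], "dr": [0, 0, 0], "claw": 45}
    - {"xyz": [0, 0, 0], "dr": [0, 0, 0], "claw": 45}
  grip_force: 40

```text
time: 3.9
tool_pos: [0.5521, -0.045, 0.0932]
tcp_rot: [0.026, 1.0, -0.0, 0.001]
ft_force: [-1.1, -0.2, 5.4]
width: 0.0513
grasp_force: 42.7
```

Request:
move_arm:
  series:
    - {"xyz": [0, 0, -0.4], "dr": [0, 0, 0], "claw": 45}
    - {"xyz": [0, 0, -0.8], "dr": [0, 0, 0], "claw": 45}
    - {"xyz": [0, 0, -1], "dr": [0, 0, 0], "claw": 45}
    - {"xyz": [0, 0, -1], "dr": [0, 0, 0], "claw": 45}
    - {"xyz": [0, 0, -0.8], "dr": [0, 0, 0], "claw": 45}
    - {"xyz": [0, 0, 0], "dr": [0, 0, 0], "claw": 45}

```text
time: 4.4
tool_pos: [0.5538, -0.0452, 0.197]
tcp_rot: [0.026, 1.0, -0.0, 0.004]
ft_force: [0.6, -0.1, -1.0]
width: 0.0513
grasp_force: 42.0
```

```bash
python3 -c "
from h import *
plan(486.3,412,190,-1.4)
"
```

```text
t 4.4 tcp [553.8 -45.2 197. ] yaw -3.0 drz -0.0089 xyz [ 3.147 18.217  0.28 ] n 18.2 F [ 0.6 -0.1 -1. ] w 51.3
```

Request:
move_arm:
  series:
    - {"xyz": [0, 0, 0], "dr": [0, 0, -0.009], "claw": 45}
    - {"xyz": [0.1, 0.5, 0], "dr": [0, 0, 0], "claw": 45}
    - {"xyz": [0.16, 0.92, 0], "dr": [0, 0, 0], "claw": 45}
    - {"xyz": [0.16, 0.92, 0], "dr": [0, 0, 0], "claw": 45}
    - {"xyz": [0.16, 0.92, 0], "dr": [0, 0, 0], "claw": 45}
    - {"xyz": [0.16, 0.92, 0], "dr": [0, 0, 0], "claw": 45}
    - {"xyz": [0.16, 0.92, 0], "dr": [0, 0, 0], "claw": 45}
    - {"xyz": [0.16, 0.92, 0], "dr": [0, 0, 0], "claw": 45}

```text
time: 5.07
tool_pos: [0.5273, 0.1077, 0.1916]
tcp_rot: [0.012, 1.0, -0.0, -0.001]
ft_force: [-0.2, 0.5, -1.3]
width: 0.0515
grasp_force: 42.0
```

Request:
move_arm:
  series:
    - {"xyz": [0.16, 0.92, 0], "dr": [0, 0, 0], "claw": 45}
    - {"xyz": [0.16, 0.92, 0], "dr": [0, 0, 0], "claw": 45}
    - {"xyz": [0.16, 0.92, 0], "dr": [0, 0, 0], "claw": 45}
    - {"xyz": [0.16, 0.92, 0], "dr": [0, 0, 0], "claw": 45}
    - {"xyz": [0.16, 0.92, 0], "dr": [0, 0, 0], "claw": 45}
    - {"xyz": [0.16, 0.92, 0], "dr": [0, 0, 0], "claw": 45}
    - {"xyz": [0.16, 0.92, 0], "dr": [0, 0, 0], "claw": 45}
    - {"xyz": [0.16, 0.92, 0], "dr": [0, 0, 0], "claw": 45}

```text
time: 5.73
tool_pos: [0.4996, 0.2922, 0.1915]
tcp_rot: [0.012, 1.0, -0.0, -0.001]
ft_force: [-0.2, 0.4, -1.4]
width: 0.051
grasp_force: 42.0
```

Request:
move_arm:
  series:
    - {"xyz": [0.16, 0.92, 0], "dr": [0, 0, 0], "claw": 45}
    - {"xyz": [0.16, 0.92, 0], "dr": [0, 0, 0], "claw": 45}
    - {"xyz": [0.16, 0.92, 0], "dr": [0, 0, 0], "claw": 45}
    - {"xyz": [0.1, 0.5, 0], "dr": [0, 0, 0], "claw": 45}
    - {"xyz": [0, 0, 0], "dr": [0, 0, 0], "claw": 45}
    - {"xyz": [0, 0, 0], "dr": [0, 0, 0], "claw": 45}
    - {"xyz": [0, 0, 0], "dr": [0, 0, 0], "claw": 45}

```text
time: 6.32
tool_pos: [0.4881, 0.3718, 0.1918]
tcp_rot: [0.012, 1.0, -0.001, -0.0]
ft_force: [0.0, 0.3, -0.3]
width: 0.0514
grasp_force: 42.0
```

```bash
python3 -c "
from h import *
plan(486.3,412,34,-1.4)
print(observe()['tcp_rot'])
s=optics.snapshot('scene');cv2.imwrite('pics/carry.png',cv2.resize(s[270:470,270:450],None,fx=3,fy=3,interpolation=2)[:,:,::-1])
"
```

```text
t 6.32 tcp [488.1 371.8 191.8] yaw -1.39 drz 0.0001 xyz [0.11  1.606 6.313] n 6.3 F [ 0.   0.3 -0.3] w 51.4
[ 1.21087023e-02  9.99926418e-01 -5.59728013e-04 -4.73131391e-04]
```

View pics/carry.png

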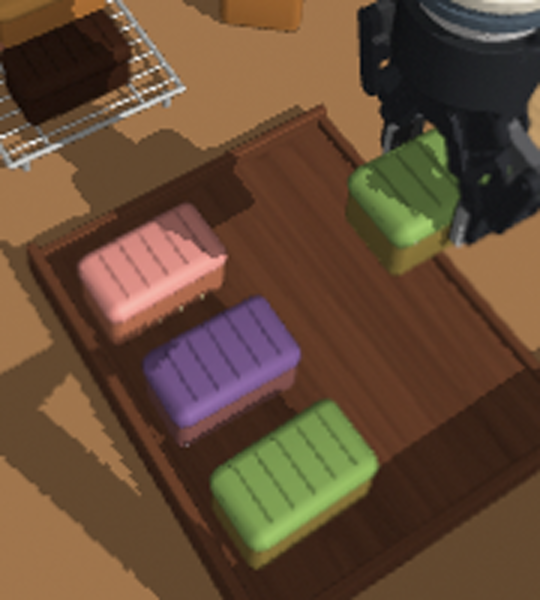

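Green is held level at (410,205) above the empty front row. Moving into line and descending.

Request:
move_arm:
  series:
    - {"xyz": [0, 0.8, 0], "dr": [0, 0, 0], "claw": 45}
    - {"xyz": [0, 0.8, 0], "dr": [0, 0, 0], "claw": 45}
    - {"xyz": [0, 0, 1], "dr": [0, 0, 0], "claw": 45}
    - {"xyz": [0, 0, 1], "dr": [0, 0, 0], "claw": 45}
    - {"xyz": [0, 0, 1], "dr": [0, 0, 0], "claw": 45}
    - {"xyz": [0, 0, 1], "dr": [0, 0, 0], "claw": 45}
    - {"xyz": [0, 0, 0.8], "dr": [0, 0, 0], "claw": 45}
    - {"xyz": [0, 0, 0.5], "dr": [0, 0, 0], "claw": 45}

```text
time: 7.03
tool_pos: [0.4888, 0.4107, 0.0575]
tcp_rot: [0.013, 1.0, -0.001, -0.001]
ft_force: [0.5, -0.6, -0.6]
width: 0.0516
grasp_force: 42.1
```

Request:
move_arm:
  series:
    - {"xyz": [0, 0, 0.5], "dr": [0, 0, 0], "claw": 45}
    - {"xyz": [0, 0, 0.2], "dr": [0, 0, 0], "claw": 45}
    - {"xyz": [0, 0, 0], "dr": [0, 0, 0], "claw": 45}
    - {"xyz": [0, 0, 0], "dr": [0, 0, 0], "claw": 45}

```text
time: 7.37
tool_pos: [0.4899, 0.4128, 0.0429]
tcp_rot: [0.012, 1.0, 0.0, 0.0]
ft_force: [-0.4, 0.3, -0.3]
width: 0.0515
grasp_force: 42.1
```

```bash
python3 -c "
from h import *
plan(488,412,34.5,-1.4)"
```

```text
t 7.37 tcp [489.9 412.8  42.9] yaw -1.39 drz 0.0001 xyz [ 0.077 -0.034  0.336] n 0.3 F [-0.4  0.3 -0.3] w 51.5
```

Request:
move_arm:
  series:
    - {"xyz": [0.06, -0.02, 0.2], "dr": [0, 0, 0], "claw": 45}
    - {"xyz": [0, 0, 0.05], "dr": [0, 0, 0], "claw": 45}
    - {"xyz": [0, 0, 0], "dr": [0, 0, 0], "claw": 45}
    - {"xyz": [0, 0, 0], "dr": [0, 0, 0], "claw": 45}

```text
time: 7.7
tool_pos: [0.488, 0.4124, 0.0364]
tcp_rot: [0.012, 1.0, 0.0, 0.0]
ft_force: [0.9, -0.1, -0.8]
width: 0.0516
grasp_force: 42.1
```

Request:
move_arm:
  series:
    - {"xyz": [0, 0, 0.05], "dr": [0, 0, 0], "claw": 45}
    - {"xyz": [0, 0, 0], "dr": [0, 0, 0], "claw": 45}

```text
time: 7.87
tool_pos: [0.4882, 0.4125, 0.0352]
tcp_rot: [0.012, 1.0, 0.0, 0.0]
ft_force: [-1.1, 0.0, 1.5]
width: 0.0517
grasp_force: 42.4
```

Request:
move_arm:
  series:
    - {"xyz": [0, 0, 0.05], "dr": [0, 0, 0], "claw": 45}
    - {"xyz": [0, 0, 0], "dr": [0, 0, 0], "claw": 45}

```text
time: 8.03
tool_pos: [0.4883, 0.4126, 0.0352]
tcp_rot: [0.012, 1.0, 0.0, 0.0]
ft_force: [-3.3, -2.8, 12.5]
width: 0.0516
grasp_force: 43.6
```

Request:
move_arm:
  series:
    - {"xyz": [0, 0, -0.04], "dr": [0, 0, 0], "claw": 45}
    - {"xyz": [0, 0, 0], "dr": [0, 0, 0], "claw": 62}
    - {"xyz": [0, 0, 0], "dr": [0, 0, 0], "claw": 62}
    - {"xyz": [0, 0, 0], "dr": [0, 0, 0], "claw": 62}
    - {"xyz": [0, 0, -0.4], "dr": [0, 0, 0], "claw": 62}
    - {"xyz": [0, 0, -0.8], "dr": [0, 0, 0], "claw": 62}
    - {"xyz": [0, 0, -1], "dr": [0, 0, 0], "claw": 62}
    - {"xyz": [0, 0, -1], "dr": [0, 0, 0], "claw": 62}

```text
time: 8.7
tool_pos: [0.4876, 0.4119, 0.1154]
tcp_rot: [0.012, 1.0, -0.0, -0.001]
ft_force: [0.2, 0.9, -0.0]
width: 0.062
grasp_force: 0.0
```

Request:
move_arm:
  series:
    - {"xyz": [0, 0, -1], "dr": [0, 0, 0], "claw": 64}
    - {"xyz": [0, 0, -1], "dr": [0, 0, 0], "claw": 64}
    - {"xyz": [0, 0, -0.8], "dr": [0, 0, 0], "claw": 64}
    - {"xyz": [0, 0, -0.5], "dr": [0, 0, 0.009], "claw": 64}
    - {"xyz": [-0.1, -0.5, 0], "dr": [0, 0, 0], "claw": 64}
    - {"xyz": [-0.17, -0.95, 0], "dr": [0, 0, 0], "claw": 64}
    - {"xyz": [-0.17, -0.95, 0], "dr": [0, 0, 0], "claw": 64}
    - {"xyz": [-0.17, -0.95, 0], "dr": [0, 0, 0], "claw": 64}

```text
time: 9.37
tool_pos: [0.4981, 0.3258, 0.1963]
tcp_rot: [0.025, 1.0, -0.001, -0.001]
ft_force: [-0.1, -0.3, -0.4]
width: 0.0641
grasp_force: 0.0
```

Request:
move_arm:
  series:
    - {"xyz": [-0.17, -0.95, 0], "dr": [0, 0, 0], "claw": 64}
    - {"xyz": [-0.17, -0.95, 0], "dr": [0, 0, 0], "claw": 64}
    - {"xyz": [-0.17, -0.95, 0], "dr": [0, 0, 0], "claw": 64}
    - {"xyz": [-0.17, -0.95, 0], "dr": [0, 0, 0], "claw": 64}
    - {"xyz": [-0.17, -0.95, 0], "dr": [0, 0, 0], "claw": 64}
    - {"xyz": [-0.17, -0.95, 0], "dr": [0, 0, 0], "claw": 64}
    - {"xyz": [-0.17, -0.95, 0], "dr": [0, 0, 0], "claw": 64}
    - {"xyz": [-0.17, -0.95, 0], "dr": [0, 0, 0], "claw": 64}

```text
time: 10.03
tool_pos: [0.5218, 0.1342, 0.1963]
tcp_rot: [0.026, 1.0, -0.0, -0.001]
ft_force: [0.6, 0.2, 0.6]
width: 0.0641
grasp_force: 0.0
```

Request:
move_arm:
  series:
    - {"xyz": [-0.17, -0.95, 0], "dr": [0, 0, 0], "claw": 64}
    - {"xyz": [-0.17, -0.95, 0], "dr": [0, 0, 0], "claw": 64}
    - {"xyz": [-0.17, -0.95, 0], "dr": [0, 0, 0], "claw": 64}
    - {"xyz": [-0.1, -0.4, 0], "dr": [0, 0, 0], "claw": 64}
    - {"xyz": [0, 0, 0], "dr": [0, 0, 0], "claw": 64}
    - {"xyz": [0, 0, 0], "dr": [0, 0, 0], "claw": 64}
    - {"xyz": [0, 0, 0], "dr": [0, 0, 0], "claw": 64}

```text
time: 10.62
tool_pos: [0.5334, 0.0549, 0.1968]
tcp_rot: [0.026, 1.0, 0.0, -0.0]
ft_force: [-0.2, 0.5, -1.1]
width: 0.0639
grasp_force: 0.0
```

```bash
python3 -c "
from h import *
plan(558,34,91,-2.7)
t=optics.snapshot('top');cv2.imwrite('pics/t1.png',t[:,:,::-1])
for c,p in(('green',(.6,.41)),('green',(.486,.412)),('purple',(.597,.33)),('pink',(.597,.249))):
    print(c,rect('top',c,.056,p,(.055,.039),img=t))
cv2.imwrite('pics/t1o.png',ortho(t,'top',.056,.40,.66,.20,.46,2.2))
"
```

```text
t 10.62 tcp [533.4  54.9 196.8] yaw -2.98 drz -0.0016 xyz [-1.023 -0.787  4.231] n 4.2 F [-0.2  0.5 -1.1] w 63.9
green [6.008e+02 4.087e+02 9.300e+01 5.420e+01 4.000e-01]
green [486.3 409.4  91.4  54.2  -2.3]
purple [597.2 329.4  89.7  51.9  -2.1]
pink [597.  249.6  91.6  53.6  -0.6]
```

View pics/t1o.png

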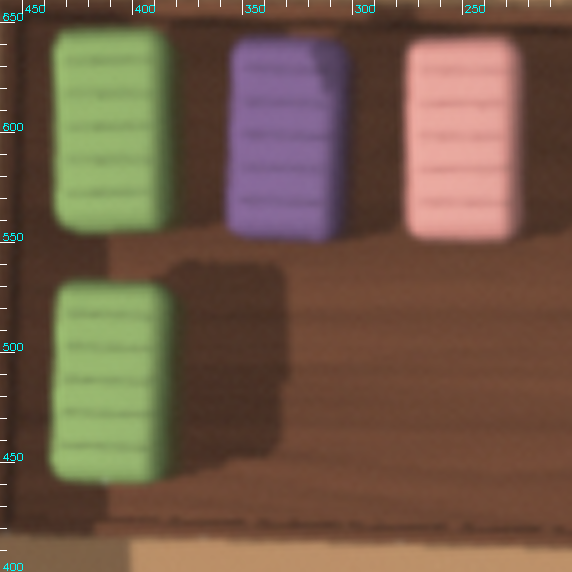

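The new picture shows green at (486, 409), in line with its stock loaf, and the stock loaves have not moved. The yaws seem to differ a little from loaf to loaf, so I'll fit the edges sub-pixel in both views.

```bash
cat >> h.py <<'E'
def edges(n,img,z,c,s=4.0,h=(.060,.039)):
    """sub-pixel edge lines of a bright block on plane z: yaw from long edges, from short edges (deg), centre mm, size"""
    o=cv2.GaussianBlur(ortho(img,n,z,c[0]-h[0],c[0]+h[0],c[1]-h[1],c[1]+h[1],s),(0,0),3).astype(float)
    H,W=o.shape[:2]; ref=np.median(o[int(H*.35):int(H*.65),int(W*.35):int(W*.65)],(0,1))
    d=np.linalg.norm(o/(o.sum(2,keepdims=True)+1)-ref/ref.sum(),axis=2)*400+np.linalg.norm(o-ref,axis=2)*.5
    def fit(D):  # D rows scanned along columns from the middle outwards
        L=[]
        m=D.shape[1]//2
        for sgn in(-1,1):
            pts=[]
            for r in range(int(D.shape[0]*.5-D.shape[0]*.23),int(D.shape[0]*.5+D.shape[0]*.23)):
                q=D[r,:m][::-1] if sgn<0 else D[r,m:]
                a=int(len(q)*.45); k=np.argmax(np.diff(q[a:-25]))+a
                pts.append((r,m+sgn*k))
            p=np.array(pts,float); f=np.polyfit(*p.T,1)
            for _ in range(3):
                e=abs(np.polyval(f,p[:,0])-p[:,1]); g=e<=np.percentile(e,75); f=np.polyfit(*p[g].T,1)
            L.append(f)
        return L
    A=fit(d); B=fit(d.T)
    g=lambda f:round(float(np.degrees(np.arctan(f[0]))),1)
    u=(np.polyval(A[0],H/2)+np.polyval(A[1],H/2))/2; v=(np.polyval(B[0],W/2)+np.polyval(B[1],W/2))/2
    print(n,'long',[g(f) for f in A],'short',[-g(f) for f in B],'c',round(1000*(c[0]+h[0])-v/s,1),round(1000*(c[1]+h[1])-u/s,1),
      'size',round((np.polyval(B[1],W/2)-np.polyval(B[0],W/2))/s,1),round((np.polyval(A[1],H/2)-np.polyval(A[0],H/2))/s,1))
E
python3 - <<'E'
from h import *
t=cv2.imread("pics/t1.png")[:,:,::-1]; s=optics.snapshot('scene'); cv2.imwrite("pics/s1.png",s[:,:,::-1])
for nm,p in(("sgreen",(.6,.409)),("green",(.486,.4095)),("spurple",(.597,.3295)),("spink",(.597,.2495))):
    print(nm); edges('top',t,.056,p); edges('scene',s,.056,(p[0]+.004,p[1]+.006))
E
```

```text
sgreen
top long [-0.0, 1.0] short [1.6, 2.3] c 600.7 408.6 size 93.4 55.1
scene long [-6.4, 0.3] short [-0.2, -0.6] c 604.8 416.7 size 92.0 55.7
green
top long [-2.4, -1.9] short [-4.0, -0.1] c 486.1 409.3 size 92.0 54.8
scene long [-2.0, -2.7] short [-2.2, -1.9] c 490.6 415.4 size 92.9 52.2
spurple
top long [-2.8, -1.6] short [-2.1, -2.2] c 596.9 329.2 size 92.6 55.5
scene long [-2.3, -2.6] short [-1.3, -1.9] c 600.9 336.0 size 91.7 53.1
spink
top long [0.2, 1.5] short [0.1, 0.1] c 596.8 248.9 size 92.8 53.2
scene long [0.5, -0.3] short [1.7, -0.7] c 600.6 255.9 size 91.4 53.4
```

Request:
move_arm:
  series:
    - {"xyz": [-0.5, -0.37, 0], "dr": [0, 0, -0.004], "claw": 64}
    - {"xyz": [-0.5, -0.37, 0], "dr": [0, 0, 0], "claw": 64}
    - {"xyz": [0, 0, 1], "dr": [0, 0, 0], "claw": 64}
    - {"xyz": [0, 0, 1], "dr": [0, 0, 0], "claw": 64}
    - {"xyz": [0, 0, 0.8], "dr": [0, 0, 0], "claw": 64}
    - {"xyz": [0, 0, 0.6], "dr": [0, 0, 0], "claw": 64}
    - {"xyz": [0, 0, 0.5], "dr": [0, 0, 0], "claw": 64}
    - {"xyz": [0, 0, 0.2], "dr": [0, 0, 0], "claw": 64}

```text
time: 11.38
tool_pos: [0.5574, 0.0349, 0.0927]
tcp_rot: [0.02, 1.0, -0.0, -0.001]
ft_force: [-0.0, 0.1, 0.4]
width: 0.0641
grasp_force: 0.0
```

Request:
move_arm:
  series:
    - {"xyz": [0, 0, 0], "dr": [0, 0, 0], "claw": 64}
    - {"xyz": [0, 0, 0], "dr": [0, 0, 0], "claw": 64}
    - {"xyz": [0, 0, 0], "dr": [0, 0, 0], "claw": 45}
    - {"xyz": [0, 0, 0], "dr": [0, 0, 0], "claw": 45}
    - {"xyz": [0, 0, 0], "dr": [0, 0, 0], "claw": 45}
    - {"xyz": [0, 0, 0], "dr": [0, 0, 0], "claw": 45}
    - {"xyz": [0, 0, 0], "dr": [0, 0, 0], "claw": 45}

```text
time: 11.97
tool_pos: [0.5588, 0.0347, 0.0957]
tcp_rot: [0.02, 1.0, 0.0, 0.001]
ft_force: [-0.3, 0.0, 6.5]
width: 0.0513
grasp_force: 42.9
```

Request:
move_arm:
  series:
    - {"xyz": [0, 0, -0.4], "dr": [0, 0, 0], "claw": 45}
    - {"xyz": [0, 0, -0.8], "dr": [0, 0, 0], "claw": 45}
    - {"xyz": [0, 0, -1], "dr": [0, 0, 0], "claw": 45}
    - {"xyz": [0, 0, -1], "dr": [0, 0, 0], "claw": 45}
    - {"xyz": [0, 0, -0.8], "dr": [0, 0, 0], "claw": 45}
    - {"xyz": [0, 0, 0], "dr": [0, 0, 0], "claw": 45}
    - {"xyz": [0, 0, 0], "dr": [0, 0, 0], "claw": 45}

```text
time: 12.55
tool_pos: [0.5584, 0.0347, 0.196]
tcp_rot: [0.02, 1.0, 0.0, 0.001]
ft_force: [-0.4, -0.2, -1.2]
width: 0.051
grasp_force: 42.2
```

```bash
python3 -c "
from h import *
t=cv2.imread('pics/top0.png')[:,:,::-1]
edges('top',t,.114,(.557,.033)); edges('top',t,.114,(.55,-.0455))
c=np.array([511.4,-335.2]);a=np.radians(-6.3)
for k in(52,-52): print(c+k*np.array([-np.sin(a),np.cos(a)]))
plan(517.1,-283.5,190,-6.3)
"
```

```text
top long [-2.8, -3.5] short [0.2, -0.2] c 557.0 34.4 size 89.5 49.8
top long [-3.3, -4.5] short [-3.0, -4.1] c 549.7 -45.4 size 89.8 51.0
[ 517.10618418 -283.51403032]
[ 505.69381582 -386.88596968]
t 12.55 tcp [558.4  34.7 196. ] yaw -2.28 drz 0.0223 xyz [  0.247 -12.833   0.242] n 12.8 F [-0.4 -0.2 -1.2] w 51.0
```

Request:
move_arm:
  series:
    - {"xyz": [0, 0, 0], "dr": [0, 0, 0.021], "claw": 45}
    - {"xyz": [0.01, -0.5, 0], "dr": [0, 0, 0], "claw": 45}
    - {"xyz": [0.02, -0.9, 0], "dr": [0, 0, 0], "claw": 45}
    - {"xyz": [0.02, -0.9, 0], "dr": [0, 0, 0], "claw": 45}
    - {"xyz": [0.02, -0.9, 0], "dr": [0, 0, 0], "claw": 45}
    - {"xyz": [0.02, -0.9, 0], "dr": [0, 0, 0], "claw": 45}
    - {"xyz": [0.02, -0.9, 0], "dr": [0, 0, 0], "claw": 45}
    - {"xyz": [0.02, -0.9, 0], "dr": [0, 0, 0], "claw": 45}

```text
time: 13.22
tool_pos: [0.5377, -0.1131, 0.1932]
tcp_rot: [0.052, 0.999, 0.0, -0.001]
ft_force: [1.1, -0.1, -0.8]
width: 0.0512
grasp_force: 42.2
```

Request:
move_arm:
  series:
    - {"xyz": [0.02, -0.9, 0], "dr": [0, 0, 0], "claw": 45}
    - {"xyz": [0.02, -0.9, 0], "dr": [0, 0, 0], "claw": 45}
    - {"xyz": [0.02, -0.9, 0], "dr": [0, 0, 0], "claw": 45}
    - {"xyz": [0.02, -0.9, 0], "dr": [0, 0, 0], "claw": 45}
    - {"xyz": [0.02, -0.9, 0], "dr": [0, 0, 0], "claw": 45}
    - {"xyz": [0.02, -0.9, 0], "dr": [0, 0, 0], "claw": 45}
    - {"xyz": [0.02, -0.9, 0], "dr": [0, 0, 0], "claw": 45}

```text
time: 13.8
tool_pos: [0.5174, -0.2691, 0.1931]
tcp_rot: [0.052, 0.999, 0.001, -0.001]
ft_force: [0.4, -0.3, -0.6]
width: 0.0514
grasp_force: 42.2
```

Request:
move_arm:
  series:
    - {"xyz": [0, -0.4, 0], "dr": [0, 0, 0], "claw": 45}
    - {"xyz": [0, 0, 0], "dr": [0, 0, 0], "claw": 45}
    - {"xyz": [0, 0, 0], "dr": [0, 0, 0], "claw": 45}
    - {"xyz": [0, 0, 0], "dr": [0, 0, 0], "claw": 45}

```text
time: 14.13
tool_pos: [0.5175, -0.2768, 0.194]
tcp_rot: [0.053, 0.999, 0.0, -0.001]
ft_force: [-0.5, 0.0, 0.2]
width: 0.0512
grasp_force: 42.2
```

```bash
python3 -c "
from h import *
plan(518.4,-282,32,-6.0)
t=optics.snapshot('top');s=optics.snapshot('scene')
b=(.48,.63,-.17,.13)
cv2.imwrite('pics/c2.png',np.vstack([ortho(t,'top',.066,*b),cv2.resize(s[150:250,180:330],(600,400),interpolation=2)[:,:,::-1]]));cv2.imwrite('pics/t2.png',t[:,:,::-1])
"
```

```text
t 14.13 tcp [ 517.5 -276.8  194. ] yaw -6.03 drz -0.0001 xyz [-0.056 -0.202  6.478] n 6.5 F [-0.5  0.   0.2] w 51.2
```

View pics/c2.png

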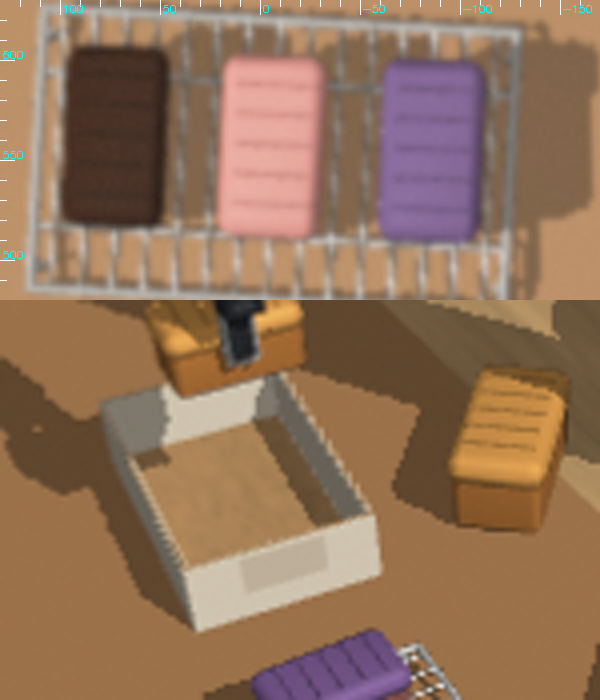

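The lower layer stands undisturbed, with cocoa at (561, 72), pink at (557, -5) and purple at (554, -86). Golden is held level above the carton's near half. Descending.

Request:
move_arm:
  series:
    - {"xyz": [-0.05, -0.2, 0], "dr": [0, 0, 0], "claw": 45}
    - {"xyz": [0, 0, 1], "dr": [0, 0, 0], "claw": 45}
    - {"xyz": [0, 0, 1], "dr": [0, 0, 0], "claw": 45}
    - {"xyz": [0, 0, 1], "dr": [0, 0, 0], "claw": 45}
    - {"xyz": [0, 0, 1], "dr": [0, 0, 0], "claw": 45}
    - {"xyz": [0, 0, 1], "dr": [0, 0, 0], "claw": 45}
    - {"xyz": [0, 0, 0.8], "dr": [0, 0, 0], "claw": 45}
    - {"xyz": [0, 0, 0.4], "dr": [0, 0, 0], "claw": 45}

```text
time: 14.9
tool_pos: [0.5177, -0.2819, 0.0371]
tcp_rot: [0.052, 0.999, 0.001, -0.001]
ft_force: [-0.7, 0.7, -0.9]
width: 0.0514
grasp_force: 42.2
```

Request:
move_arm:
  series:
    - {"xyz": [0, 0, 0], "dr": [0, 0, 0], "claw": 45}
    - {"xyz": [0, 0, 0], "dr": [0, 0, 0], "claw": 45}
    - {"xyz": [0, 0, 0], "dr": [0, 0, 0], "claw": 45}

```text
time: 15.15
tool_pos: [0.5196, -0.2833, 0.0408]
tcp_rot: [0.053, 0.999, -0.0, 0.001]
ft_force: [0.4, 0.6, -1.1]
width: 0.0513
grasp_force: 42.2
```

Request:
move_arm:
  series:
    - {"xyz": [0, 0, 0.05], "dr": [0, 0, 0], "claw": 45}
    - {"xyz": [0, 0, 0], "dr": [0, 0, 0], "claw": 45}

```text
time: 15.32
tool_pos: [0.5194, -0.2834, 0.0395]
tcp_rot: [0.053, 0.999, -0.001, 0.001]
ft_force: [-0.2, 0.4, -0.7]
width: 0.0511
grasp_force: 42.2
```

Request:
move_arm:
  series:
    - {"xyz": [0, 0, 0.05], "dr": [0, 0, 0], "claw": 45}
    - {"xyz": [0, 0, 0], "dr": [0, 0, 0], "claw": 45}

```text
time: 15.48
tool_pos: [0.5188, -0.2831, 0.0375]
tcp_rot: [0.053, 0.999, -0.0, 0.0]
ft_force: [-0.6, -0.0, -1.3]
width: 0.0515
grasp_force: 42.2
```

Request:
move_arm:
  series:
    - {"xyz": [0, 0, 0.08], "dr": [0, 0, 0], "claw": 45}
    - {"xyz": [0, 0, 0], "dr": [0, 0, 0], "claw": 45}

```text
time: 15.65
tool_pos: [0.5186, -0.2829, 0.0349]
tcp_rot: [0.053, 0.999, 0.0, -0.0]
ft_force: [-0.6, 0.8, -0.3]
width: 0.0517
grasp_force: 42.2
```

Request:
move_arm:
  series:
    - {"xyz": [0, 0, 0.06], "dr": [0, 0, 0], "claw": 45}
    - {"xyz": [0, 0, 0], "dr": [0, 0, 0], "claw": 45}

```text
time: 15.82
tool_pos: [0.5188, -0.283, 0.0337]
tcp_rot: [0.053, 0.999, -0.0, 0.0]
ft_force: [-0.4, -0.4, 1.6]
width: 0.0517
grasp_force: 42.5
```

Request:
move_arm:
  series:
    - {"xyz": [0, 0, 0.04], "dr": [0, 0, 0], "claw": 45}
    - {"xyz": [0, 0, 0], "dr": [0, 0, 0], "claw": 45}

```text
time: 15.98
tool_pos: [0.5188, -0.283, 0.0337]
tcp_rot: [0.053, 0.999, -0.0, 0.0]
ft_force: [-4.3, 2.4, 12.7]
width: 0.0514
grasp_force: 43.8
```

Request:
move_arm:
  series:
    - {"xyz": [0, 0, -0.04], "dr": [0, 0, 0], "claw": 45}
    - {"xyz": [0, 0, 0], "dr": [0, 0, 0], "claw": 61}
    - {"xyz": [0, 0, 0], "dr": [0, 0, 0], "claw": 61}
    - {"xyz": [0, 0, 0], "dr": [0, 0, 0], "claw": 61}
    - {"xyz": [0, 0, -0.3], "dr": [0, 0, 0], "claw": 61}
    - {"xyz": [0, 0, -0.8], "dr": [0, 0, 0], "claw": 61}
    - {"xyz": [0, 0, -1], "dr": [0, 0, 0], "claw": 61}
    - {"xyz": [0, 0, -1], "dr": [0, 0, 0], "claw": 61}

```text
time: 16.65
tool_pos: [0.5182, -0.2826, 0.1117]
tcp_rot: [0.053, 0.999, 0.0, -0.001]
ft_force: [0.1, -1.0, 0.2]
width: 0.0608
grasp_force: 0.0
```

Request:
move_arm:
  series:
    - {"xyz": [0, 0, -1], "dr": [0, 0, 0], "claw": 64}
    - {"xyz": [0, 0, -0.5], "dr": [0, 0, -0.022], "claw": 64}
    - {"xyz": [-0.05, 0.5, 0], "dr": [0, 0, 0], "claw": 64}
    - {"xyz": [-0.09, 0.95, 0], "dr": [0, 0, 0], "claw": 64}
    - {"xyz": [-0.09, 0.95, 0], "dr": [0, 0, 0], "claw": 64}
    - {"xyz": [-0.09, 0.95, 0], "dr": [0, 0, 0], "claw": 64}
    - {"xyz": [-0.09, 0.95, 0], "dr": [0, 0, 0], "claw": 64}
    - {"xyz": [-0.09, 0.95, 0], "dr": [0, 0, 0], "claw": 64}

```text
time: 17.32
tool_pos: [0.5351, -0.1501, 0.1476]
tcp_rot: [0.019, 1.0, 0.0, -0.001]
ft_force: [0.3, 0.9, 0.0]
width: 0.0644
grasp_force: 0.0
```

Request:
move_arm:
  series:
    - {"xyz": [-0.09, 0.95, 0], "dr": [0, 0, 0], "claw": 64}
    - {"xyz": [-0.09, 0.95, 0], "dr": [0, 0, 0], "claw": 64}
    - {"xyz": [-0.09, 0.95, 0], "dr": [0, 0, 0], "claw": 64}
    - {"xyz": [-0.09, 0.95, 0], "dr": [0, 0, 0], "claw": 64}
    - {"xyz": [-0.09, 0.95, 0], "dr": [0, 0, 0], "claw": 64}
    - {"xyz": [-0.09, 0.95, 0], "dr": [0, 0, 0], "claw": 64}
    - {"xyz": [-0.09, 0.95, 0], "dr": [0, 0, 0], "claw": 64}

```text
time: 17.9
tool_pos: [0.5567, 0.0153, 0.1475]
tcp_rot: [0.019, 1.0, 0.0, -0.001]
ft_force: [1.2, 0.0, 1.0]
width: 0.0636
grasp_force: 0.0
```

Request:
move_arm:
  series:
    - {"xyz": [-0.09, 0.95, 0], "dr": [0, 0, 0], "claw": 64}
    - {"xyz": [-0.05, 0.95, 0], "dr": [0, 0, 0], "claw": 64}
    - {"xyz": [0, 0, 0], "dr": [0, 0, 0], "claw": 64}
    - {"xyz": [0, 0, 0], "dr": [0, 0, 0], "claw": 64}

```text
time: 18.23
tool_pos: [0.562, 0.0623, 0.1476]
tcp_rot: [0.018, 1.0, -0.0, -0.001]
ft_force: [-1.0, -0.4, -0.5]
width: 0.0641
grasp_force: 0.0
```

```bash
python3 -c "
from h import *
t=cv2.imread('pics/t2.png')[:,:,::-1]
for p in((.561,.0725),(.557,-.0055),(.5545,-.086)): edges('top',t,.066,p)
for c,p in(('pink',(.557,-.0055)),('purple',(.5545,-.086))): print(rect('top',c,.066,p,(.06,.039),img=t))
plan(562.5,74.5,45,-2)
t=optics.snapshot('top');s=optics.snapshot('scene');cv2.imwrite('pics/t3.png',t[:,:,::-1])
edges('top',t,.052,(.517,-.2835))
b=(.42,.6,-.47,-.22)
cv2.imwrite('pics/c3.png',np.vstack([ortho(t,'top',.055,*b,2.4),ortho(t,'top',.004,.44,.6,*b[2:],1)]))
"
```

```text
top long [-3.4, -2.5] short [-0.2, -2.5] c 562.1 72.2 size 87.8 50.5
top long [-4.5, -4.0] short [-2.7, -1.2] c 556.6 -4.4 size 89.8 47.3
top long [-2.2, -2.5] short [-2.0, -0.2] c 553.5 -84.8 size 91.1 50.2
[556.7  -5.8  89.4  49.4  -2.9]
[554.3 -85.3  89.1  49.1  -2.4]
t 18.23 tcp [562.   62.3 147.6] yaw -2.02 drz -0.0001 xyz [-2.000e-03  4.900e-01  4.105e+00] n 4.1 F [-1.  -0.4 -0.5] w 64.1
top long [-6.3, -6.5] short [-3.8, -6.3] c 516.6 -281.4 size 90.4 50.5Traceback (most recent call last):
  File "<string>", line 10, in <module>
    cv2.imwrite('pics/c3.png',np.vstack([ortho(t,'top',.055,*b,2.4),ortho(t,'top',.004,.44,.6,*b[2:],1)]))
                              ~~~~~~~~~^^^^^^^^^^^^^^^^^^^^^^^^^^^^^^^^^^^^^^^^^^^^^^^^^^^^^^^^^^^^^^^^^^
    return _nx.concatenate(arrs, 0, dtype=dtype, casting=casting)
           ~~~~~~~~~~~~~~~^^^^^^^^^^^^^^^^^^^^^^^^^^^^^^^^^^^^^^^
ValueError: all the input array dimensions except for the concatenation axis must match exactly, but along dimension 1, the array at index 0 has size 599 and the array at index 1 has size 249
```

```bash
python3 -c "
from h import *
t=cv2.imread('pics/t3.png')[:,:,::-1]
cv2.imwrite('pics/c3.png',ortho(t,'top',.055,.42,.6,-.47,-.21,3.0))"
```

```text
(no output)
```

View pics/c3.png

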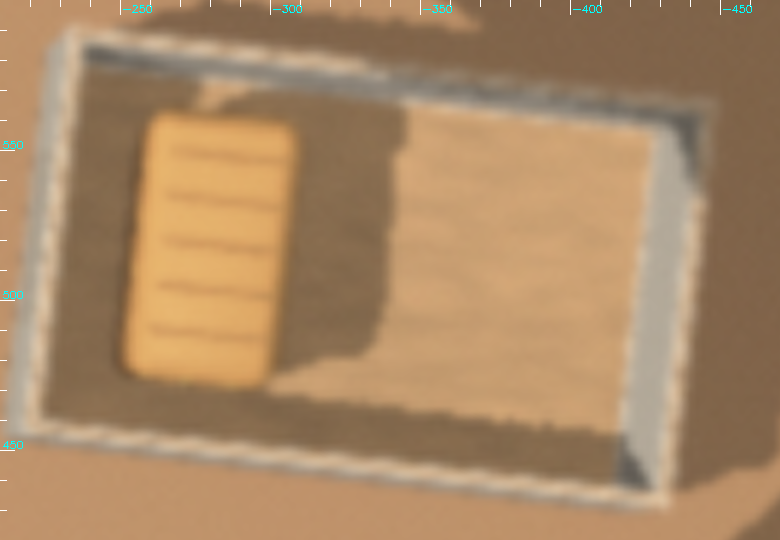

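Request:
move_arm:
  series:
    - {"xyz": [0, 0.4, 0], "dr": [0, 0, 0.003], "claw": 64}
    - {"xyz": [0, 0, 1], "dr": [0, 0, 0], "claw": 64}
    - {"xyz": [0, 0, 1], "dr": [0, 0, 0], "claw": 64}
    - {"xyz": [0, 0, 0.8], "dr": [0, 0, 0], "claw": 64}
    - {"xyz": [0, 0, 0.6], "dr": [0, 0, 0], "claw": 64}
    - {"xyz": [0, 0, 0.4], "dr": [0, 0, 0], "claw": 64}
    - {"xyz": [0, 0, 0.2], "dr": [0, 0, 0], "claw": 64}
    - {"xyz": [0, 0, 0], "dr": [0, 0, 0], "claw": 64}

```text
time: 19.0
tool_pos: [0.5627, 0.07, 0.0476]
tcp_rot: [0.024, 1.0, -0.0, -0.001]
ft_force: [-0.5, 0.1, -0.3]
width: 0.0643
grasp_force: 0.0
```

Golden sits in the middle of the carton's near half. The rim corners at (68,28), (713,102), (668,508) and (27,437) give a centre of (510.4, -333.0), so its target is (516.1, -281.3) against a measured (516.6, -281.4). The box has not moved. Gripping cocoa next.

Request:
move_arm:
  series:
    - {"xyz": [0, 0.06, 0.12], "dr": [0, 0, 0], "claw": 64}
    - {"xyz": [0, 0, 0], "dr": [0, 0, 0], "claw": 64}
    - {"xyz": [0, 0, 0], "dr": [0, 0, 0], "claw": 45}
    - {"xyz": [0, 0, 0], "dr": [0, 0, 0], "claw": 45}
    - {"xyz": [0, 0, 0], "dr": [0, 0, 0], "claw": 45}
    - {"xyz": [0, 0, 0], "dr": [0, 0, 0], "claw": 45}
    - {"xyz": [0, 0, 0], "dr": [0, 0, 0], "claw": 45}

```text
time: 19.58
tool_pos: [0.5641, 0.0723, 0.0465]
tcp_rot: [0.023, 1.0, 0.0, 0.001]
ft_force: [-1.2, 0.1, 5.4]
width: 0.0515
grasp_force: 42.9
```

Request:
move_arm:
  series:
    - {"xyz": [0, 0, -0.4], "dr": [0, 0, 0], "claw": 45}
    - {"xyz": [0, 0, -0.8], "dr": [0, 0, 0], "claw": 45}
    - {"xyz": [0, 0, -1], "dr": [0, 0, 0], "claw": 45}
    - {"xyz": [0, 0, -1], "dr": [0, 0, 0], "claw": 45}
    - {"xyz": [0, 0, -1], "dr": [0, 0, 0], "claw": 45}
    - {"xyz": [0, 0, -1], "dr": [0, 0, 0.019], "claw": 45}
    - {"xyz": [0, 0, 0], "dr": [0, 0, 0], "claw": 45}
    - {"xyz": [0, 0, 0], "dr": [0, 0, 0], "claw": 45}

```text
time: 20.25
tool_pos: [0.5642, 0.0723, 0.1775]
tcp_rot: [0.053, 0.999, 0.0, 0.002]
ft_force: [-0.0, -0.6, -1.8]
width: 0.0516
grasp_force: 42.3
```

```bash
python3 -c "
from h import *
plan(506,-387,170,-6.2)"
```

```text
t 20.25 tcp [564.2  72.3 177.5] yaw -6.03 drz 0.0009 xyz [  0.331 -18.514   0.298] n 18.5 F [-0.  -0.6 -1.8] w 51.6
```

Request:
move_arm:
  series:
    - {"xyz": [0.01, -0.5, 0], "dr": [0, 0, 0], "claw": 45}
    - {"xyz": [0.015, -0.95, 0], "dr": [0, 0, 0], "claw": 45}
    - {"xyz": [0.015, -0.95, 0], "dr": [0, 0, 0], "claw": 45}
    - {"xyz": [0.015, -0.95, 0], "dr": [0, 0, 0], "claw": 45}
    - {"xyz": [0.015, -0.95, 0], "dr": [0, 0, 0], "claw": 45}
    - {"xyz": [0.015, -0.95, 0], "dr": [0, 0, 0], "claw": 45}
    - {"xyz": [0.015, -0.95, 0], "dr": [0, 0, 0], "claw": 45}
    - {"xyz": [0.015, -0.95, 0], "dr": [0, 0, 0], "claw": 45}

```text
time: 20.92
tool_pos: [0.54, -0.1067, 0.1739]
tcp_rot: [0.053, 0.999, 0.0, -0.002]
ft_force: [0.1, 0.9, -1.6]
width: 0.0514
grasp_force: 42.3
```

Request:
move_arm:
  series:
    - {"xyz": [0.015, -0.95, 0], "dr": [0, 0, 0], "claw": 45}
    - {"xyz": [0.015, -0.95, 0], "dr": [0, 0, 0], "claw": 45}
    - {"xyz": [0.015, -0.95, 0], "dr": [0, 0, 0], "claw": 45}
    - {"xyz": [0.015, -0.95, 0], "dr": [0, 0, 0], "claw": 45}
    - {"xyz": [0.015, -0.95, 0], "dr": [0, 0, 0], "claw": 45}
    - {"xyz": [0.015, -0.95, 0], "dr": [0, 0, 0], "claw": 45}
    - {"xyz": [0.015, -0.95, 0], "dr": [0, 0, 0], "claw": 45}
    - {"xyz": [0.015, -0.95, 0], "dr": [0, 0, 0], "claw": 45}

```text
time: 21.58
tool_pos: [0.5168, -0.295, 0.1737]
tcp_rot: [0.053, 0.999, 0.001, -0.002]
ft_force: [0.5, -0.0, -0.8]
width: 0.0512
grasp_force: 42.3
```

Request:
move_arm:
  series:
    - {"xyz": [0.015, -0.95, 0], "dr": [0, 0, 0], "claw": 45}
    - {"xyz": [0.015, -0.95, 0], "dr": [0, 0, 0], "claw": 45}
    - {"xyz": [0.015, -0.95, 0], "dr": [0, 0, 0], "claw": 45}
    - {"xyz": [0.015, -0.9, 0], "dr": [0, 0, 0], "claw": 45}
    - {"xyz": [0, 0, 0], "dr": [0, 0, 0], "claw": 45}
    - {"xyz": [0, 0, 0], "dr": [0, 0, 0], "claw": 45}
    - {"xyz": [0, 0, 0], "dr": [0, 0, 0], "claw": 45}
    - {"xyz": [0, 0, 0], "dr": [0, 0, 0], "claw": 45}

```text
time: 22.25
tool_pos: [0.5067, -0.3859, 0.1747]
tcp_rot: [0.052, 0.999, 0.001, -0.001]
ft_force: [-0.0, -0.8, -1.0]
width: 0.0514
grasp_force: 42.3
```

```bash
python3 -c "
from h import *
plan(507.3,-387,36,-6.2)"
```

```text
t 22.25 tcp [ 506.7 -385.9  174.7] yaw -6.02 drz 0.001 xyz [-0.028 -0.041  5.546] n 5.5 F [-0.  -0.8 -1. ] w 51.4
```

Request:
move_arm:
  series:
    - {"xyz": [-0.02, -0.04, 1], "dr": [0, 0, 0.001], "claw": 45}
    - {"xyz": [0, 0, 1], "dr": [0, 0, 0], "claw": 45}
    - {"xyz": [0, 0, 1], "dr": [0, 0, 0], "claw": 45}
    - {"xyz": [0, 0, 1], "dr": [0, 0, 0], "claw": 45}
    - {"xyz": [0, 0, 0.8], "dr": [0, 0, 0], "claw": 45}
    - {"xyz": [0, 0, 0.6], "dr": [0, 0, 0], "claw": 45}
    - {"xyz": [0, 0, 0], "dr": [0, 0, 0], "claw": 45}
    - {"xyz": [0, 0, 0], "dr": [0, 0, 0], "claw": 45}

```text
time: 22.92
tool_pos: [0.5076, -0.3872, 0.0401]
tcp_rot: [0.054, 0.999, 0.0, -0.001]
ft_force: [0.1, -0.7, -0.5]
width: 0.0517
grasp_force: 42.3
```

Request:
move_arm:
  series:
    - {"xyz": [0, 0, 0.08], "dr": [0, 0, 0], "claw": 45}
    - {"xyz": [0, 0, 0], "dr": [0, 0, 0], "claw": 45}

```text
time: 23.08
tool_pos: [0.5085, -0.3885, 0.0399]
tcp_rot: [0.054, 0.999, -0.001, 0.001]
ft_force: [0.3, -0.1, -0.8]
width: 0.0511
grasp_force: 42.3
```

Request:
move_arm:
  series:
    - {"xyz": [0, 0, 0.06], "dr": [0, 0, 0], "claw": 45}
    - {"xyz": [0, 0, 0], "dr": [0, 0, 0], "claw": 45}

```text
time: 23.25
tool_pos: [0.5081, -0.3883, 0.0379]
tcp_rot: [0.054, 0.999, -0.0, 0.001]
ft_force: [-0.2, 0.4, -0.9]
width: 0.0511
grasp_force: 42.3
```

Request:
move_arm:
  series:
    - {"xyz": [0.03, 0.05, 0.08], "dr": [0, 0, 0], "claw": 45}
    - {"xyz": [0, 0, 0], "dr": [0, 0, 0], "claw": 45}

```text
time: 23.42
tool_pos: [0.5069, -0.3865, 0.0351]
tcp_rot: [0.054, 0.999, 0.0, -0.0]
ft_force: [0.3, -0.0, -2.3]
width: 0.0514
grasp_force: 42.3
```

Request:
move_arm:
  series:
    - {"xyz": [0, 0, 0.05], "dr": [0, 0, 0], "claw": 45}
    - {"xyz": [0, 0, 0], "dr": [0, 0, 0], "claw": 45}

```text
time: 23.58
tool_pos: [0.507, -0.3866, 0.0337]
tcp_rot: [0.054, 0.999, 0.0, -0.0]
ft_force: [0.2, 0.7, 0.1]
width: 0.0519
grasp_force: 42.3
```

Request:
move_arm:
  series:
    - {"xyz": [0, 0, 0.04], "dr": [0, 0, 0], "claw": 45}
    - {"xyz": [0, 0, 0], "dr": [0, 0, 0], "claw": 45}

```text
time: 23.75
tool_pos: [0.507, -0.3867, 0.0326]
tcp_rot: [0.054, 0.999, 0.0, -0.0]
ft_force: [0.7, -0.2, -2.0]
width: 0.0514
grasp_force: 42.3
```

Request:
move_arm:
  series:
    - {"xyz": [0, 0, 0.04], "dr": [0, 0, 0], "claw": 45}
    - {"xyz": [0, 0, 0], "dr": [0, 0, 0], "claw": 45}

```text
time: 23.92
tool_pos: [0.5071, -0.3867, 0.0325]
tcp_rot: [0.054, 0.999, 0.0, -0.0]
ft_force: [-1.6, 1.8, 6.0]
width: 0.0515
grasp_force: 43.0
```

Request:
move_arm:
  series:
    - {"xyz": [0, 0, 0.03], "dr": [0, 0, 0], "claw": 45}
    - {"xyz": [0, 0, 0], "dr": [0, 0, 0], "claw": 45}

```text
time: 24.08
tool_pos: [0.5071, -0.3867, 0.0325]
tcp_rot: [0.054, 0.999, 0.0, -0.0]
ft_force: [-4.4, 3.3, 12.6]
width: 0.0514
grasp_force: 43.9
```

Request:
move_arm:
  series:
    - {"xyz": [0, 0, -0.05], "dr": [0, 0, 0], "claw": 45}
    - {"xyz": [0, 0, 0], "dr": [0, 0, 0], "claw": 61}
    - {"xyz": [0, 0, 0], "dr": [0, 0, 0], "claw": 61}
    - {"xyz": [0, 0, 0], "dr": [0, 0, 0], "claw": 61}
    - {"xyz": [0, 0, -0.3], "dr": [0, 0, 0], "claw": 61}
    - {"xyz": [0, 0, -0.8], "dr": [0, 0, 0], "claw": 61}
    - {"xyz": [0, 0, -1], "dr": [0, 0, 0], "claw": 61}
    - {"xyz": [0, 0, -1], "dr": [0, 0, 0], "claw": 61}

```text
time: 24.75
tool_pos: [0.5067, -0.3864, 0.1104]
tcp_rot: [0.054, 0.999, 0.0, -0.001]
ft_force: [-0.1, -0.0, 0.7]
width: 0.0609
grasp_force: 0.0
```

Request:
move_arm:
  series:
    - {"xyz": [0, 0, -1], "dr": [0, 0, 0], "claw": 64}
    - {"xyz": [0, 0, -0.5], "dr": [0, 0, -0.021], "claw": 64}
    - {"xyz": [0, 0.5, 0], "dr": [0, 0, 0], "claw": 64}
    - {"xyz": [-0.12, 0.95, 0], "dr": [0, 0, 0], "claw": 64}
    - {"xyz": [-0.12, 0.95, 0], "dr": [0, 0, 0], "claw": 64}
    - {"xyz": [-0.12, 0.95, 0], "dr": [0, 0, 0], "claw": 64}
    - {"xyz": [-0.12, 0.95, 0], "dr": [0, 0, 0], "claw": 64}
    - {"xyz": [-0.12, 0.95, 0], "dr": [0, 0, 0], "claw": 64}

```text
time: 25.42
tool_pos: [0.5269, -0.2539, 0.1462]
tcp_rot: [0.022, 1.0, 0.001, -0.001]
ft_force: [-0.2, 0.8, -0.2]
width: 0.0641
grasp_force: 0.0
```

Request:
move_arm:
  series:
    - {"xyz": [-0.12, 0.95, 0], "dr": [0, 0, 0], "claw": 64}
    - {"xyz": [-0.12, 0.95, 0], "dr": [0, 0, 0], "claw": 64}
    - {"xyz": [-0.12, 0.95, 0], "dr": [0, 0, 0], "claw": 64}
    - {"xyz": [-0.12, 0.95, 0], "dr": [0, 0, 0], "claw": 64}
    - {"xyz": [-0.12, 0.95, 0], "dr": [0, 0, 0], "claw": 64}
    - {"xyz": [-0.12, 0.95, 0], "dr": [0, 0, 0], "claw": 64}
    - {"xyz": [-0.11, 0.95, 0], "dr": [0, 0, 0], "claw": 64}
    - {"xyz": [0, 0.2, 0], "dr": [0, 0, 0], "claw": 64}

```text
time: 26.08
tool_pos: [0.555, -0.0824, 0.1463]
tcp_rot: [0.021, 1.0, 0.001, -0.001]
ft_force: [-0.1, 0.1, -0.2]
width: 0.0641
grasp_force: 0.0
```

Request:
move_arm:
  series:
    - {"xyz": [0, 0, 0], "dr": [0, 0, 0], "claw": 64}
    - {"xyz": [0, 0, 0], "dr": [0, 0, 0], "claw": 64}
    - {"xyz": [0, 0, 0], "dr": [0, 0, 0], "claw": 64}

```text
time: 26.33
tool_pos: [0.5553, -0.0866, 0.147]
tcp_rot: [0.022, 1.0, -0.0, -0.0]
ft_force: [0.1, -0.3, -0.1]
width: 0.0636
grasp_force: 0.0
```

```bash
python3 -c "
from h import *
plan(555.5,-85.6,45,-2.4)
t=optics.snapshot('top');cv2.imwrite('pics/t4.png',t[:,:,::-1])
edges('top',t,.052,(.5165,-.2815));edges('top',t,.052,(.505,-.385))
cv2.imwrite('pics/c4.png',ortho(t,'top',.055,.42,.6,-.47,-.21,3.0))"
```

```text
t 26.33 tcp [555.3 -86.6 147. ] yaw -2.51 drz -0.0006 xyz [-0.005  0.039  4.08 ] n 4.1 F [ 0.1 -0.3 -0.1] w 63.6
top long [-7.0, -8.5] short [-3.3, -5.8] c 516.3 -281.2 size 89.4 50.1
top long [-6.1, -6.2] short [-4.0, -3.3] c 505.3 -382.8 size 88.7 54.5
```

View pics/c4.png

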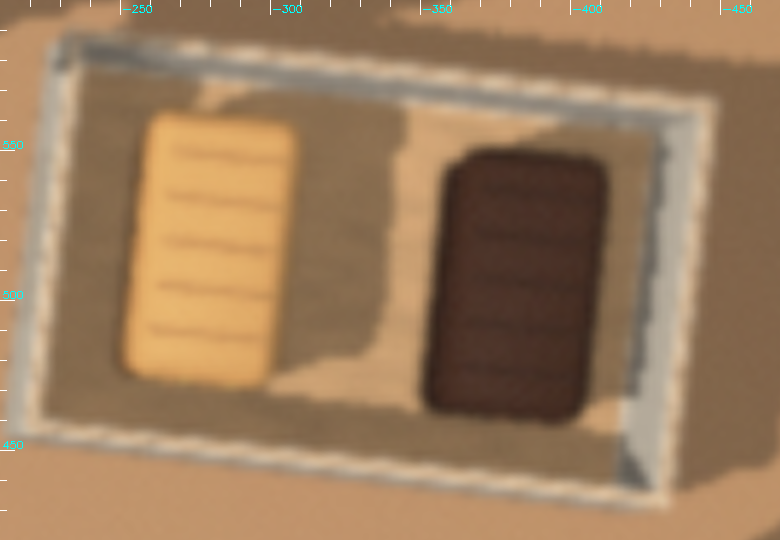

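Both carton loaves stand parallel in the middle of their halves. Cocoa is at about (505, -383) against a target of (504.7, -384.7), and golden and the box are unchanged. Now purple.

Request:
move_arm:
  series:
    - {"xyz": [0, 0.03, 1], "dr": [0, 0, 0], "claw": 64}
    - {"xyz": [0, 0, 1], "dr": [0, 0, 0], "claw": 64}
    - {"xyz": [0, 0, 0.8], "dr": [0, 0, 0], "claw": 64}
    - {"xyz": [0, 0, 0.6], "dr": [0, 0, 0], "claw": 64}
    - {"xyz": [0, 0, 0.4], "dr": [0, 0, 0], "claw": 64}
    - {"xyz": [0, 0, 0.3], "dr": [0, 0, 0], "claw": 64}
    - {"xyz": [0, 0, 0], "dr": [0, 0, 0], "claw": 64}
    - {"xyz": [0, 0, 0], "dr": [0, 0, 0], "claw": 64}

```text
time: 27.05
tool_pos: [0.556, -0.0857, 0.045]
tcp_rot: [0.022, 1.0, -0.0, 0.0]
ft_force: [-0.6, -0.0, -0.4]
width: 0.0637
grasp_force: 0.0
```

Request:
move_arm:
  series:
    - {"xyz": [0, 0, 0], "dr": [0, 0, 0], "claw": 45}
    - {"xyz": [0, 0, 0], "dr": [0, 0, 0], "claw": 45}
    - {"xyz": [0, 0, 0], "dr": [0, 0, 0], "claw": 45}
    - {"xyz": [0, 0, 0], "dr": [0, 0, 0], "claw": 45}
    - {"xyz": [0, 0, 0], "dr": [0, 0, 0], "claw": 45}

```text
time: 27.47
tool_pos: [0.5566, -0.0854, 0.0458]
tcp_rot: [0.021, 1.0, -0.0, 0.001]
ft_force: [-0.3, -0.1, 6.8]
width: 0.0516
grasp_force: 43.1
```

Request:
move_arm:
  series:
    - {"xyz": [0, 0, -0.4], "dr": [0, 0, 0], "claw": 45}
    - {"xyz": [0, 0, -0.8], "dr": [0, 0, 0], "claw": 45}
    - {"xyz": [0, 0, -1], "dr": [0, 0, 0], "claw": 45}
    - {"xyz": [0, 0, -1], "dr": [0, 0, 0], "claw": 45}
    - {"xyz": [0, 0, -1], "dr": [0, 0, 0], "claw": 45}
    - {"xyz": [0, 0, -0.5], "dr": [0, 0, 0], "claw": 45}
    - {"xyz": [0, 0, 0], "dr": [0, 0, 0], "claw": 45}
    - {"xyz": [0, 0, 0], "dr": [0, 0, 0], "claw": 45}

```text
time: 28.13
tool_pos: [0.556, -0.0852, 0.1632]
tcp_rot: [0.021, 1.0, -0.0, 0.001]
ft_force: [-0.2, 0.1, -1.4]
width: 0.0512
grasp_force: 42.3
```

```bash
python3 -c "
from h import *
plan(485.2,336.1,150,-2.3)"
```

```text
t 28.13 tcp [556.  -85.2 163.2] yaw -2.45 drz -0.0008 xyz [ 3.506 16.726  0.527] n 16.7 F [-0.2  0.1 -1.4] w 51.2
```

Request:
move_arm:
  series:
    - {"xyz": [0, 0.5, 0], "dr": [0, 0, -0.001], "claw": 45}
    - {"xyz": [0.2, 0.95, 0], "dr": [0, 0, 0], "claw": 45}
    - {"xyz": [0.2, 0.95, 0], "dr": [0, 0, 0], "claw": 45}
    - {"xyz": [0.2, 0.95, 0], "dr": [0, 0, 0], "claw": 45}
    - {"xyz": [0.2, 0.95, 0], "dr": [0, 0, 0], "claw": 45}
    - {"xyz": [0.2, 0.95, 0], "dr": [0, 0, 0], "claw": 45}
    - {"xyz": [0.2, 0.95, 0], "dr": [0, 0, 0], "claw": 45}
    - {"xyz": [0.2, 0.95, 0], "dr": [0, 0, 0], "claw": 45}

```text
time: 28.8
tool_pos: [0.5263, 0.0963, 0.1607]
tcp_rot: [0.02, 1.0, -0.0, -0.002]
ft_force: [0.0, 0.2, -0.6]
width: 0.0512
grasp_force: 42.3
```

Request:
move_arm:
  series:
    - {"xyz": [0.2, 0.95, 0], "dr": [0, 0, 0], "claw": 45}
    - {"xyz": [0.2, 0.95, 0], "dr": [0, 0, 0], "claw": 45}
    - {"xyz": [0.2, 0.95, 0], "dr": [0, 0, 0], "claw": 45}
    - {"xyz": [0.2, 0.95, 0], "dr": [0, 0, 0], "claw": 45}
    - {"xyz": [0.2, 0.95, 0], "dr": [0, 0, 0], "claw": 45}
    - {"xyz": [0.2, 0.95, 0], "dr": [0, 0, 0], "claw": 45}
    - {"xyz": [0.2, 0.95, 0], "dr": [0, 0, 0], "claw": 45}
    - {"xyz": [0.2, 0.95, 0], "dr": [0, 0, 0], "claw": 45}

```text
time: 29.47
tool_pos: [0.4938, 0.2874, 0.1605]
tcp_rot: [0.02, 1.0, -0.001, -0.001]
ft_force: [-0.1, 0.3, -0.8]
width: 0.0514
grasp_force: 42.3
```

Request:
move_arm:
  series:
    - {"xyz": [0.2, 0.95, 0], "dr": [0, 0, 0], "claw": 45}
    - {"xyz": [0.2, 0.95, 0], "dr": [0, 0, 0], "claw": 45}
    - {"xyz": [0.08, 0.08, 0], "dr": [0, 0, 0], "claw": 45}
    - {"xyz": [0, 0, 0], "dr": [0, 0, 0], "claw": 45}
    - {"xyz": [0, 0, 0], "dr": [0, 0, 0], "claw": 45}
    - {"xyz": [0, 0, 0], "dr": [0, 0, 0], "claw": 45}

```text
time: 29.97
tool_pos: [0.485, 0.3352, 0.1615]
tcp_rot: [0.02, 1.0, -0.001, -0.001]
ft_force: [0.3, 0.3, -0.4]
width: 0.0514
grasp_force: 42.3
```

```bash
python3 -c "
from h import *
plan(485.9,336.3,40,-2.2)"
```

```text
t 29.97 tcp [485.  335.2 161.5] yaw -2.3 drz -0.0005 xyz [-0.035  0.047  4.859] n 4.9 F [ 0.3  0.3 -0.4] w 51.4
```

Request:
move_arm:
  series:
    - {"xyz": [-0.02, 0.04, 1], "dr": [0, 0, 0], "claw": 45}
    - {"xyz": [0, 0, 1], "dr": [0, 0, 0], "claw": 45}
    - {"xyz": [0, 0, 1], "dr": [0, 0, 0], "claw": 45}
    - {"xyz": [0, 0, 0.8], "dr": [0, 0, 0], "claw": 45}
    - {"xyz": [0, 0, 0.6], "dr": [0, 0, 0], "claw": 45}
    - {"xyz": [0, 0, 0.4], "dr": [0, 0, 0], "claw": 45}
    - {"xyz": [0, 0, 0], "dr": [0, 0, 0], "claw": 45}
    - {"xyz": [0, 0, 0], "dr": [0, 0, 0], "claw": 45}

```text
time: 30.63
tool_pos: [0.4862, 0.3364, 0.0422]
tcp_rot: [0.02, 1.0, -0.0, -0.0]
ft_force: [0.7, -0.6, -0.5]
width: 0.0513
grasp_force: 42.3
```

Request:
move_arm:
  series:
    - {"xyz": [0, 0, 0.06], "dr": [0, 0, 0], "claw": 45}
    - {"xyz": [0, 0, 0], "dr": [0, 0, 0], "claw": 45}
    - {"xyz": [0, 0, 0], "dr": [0, 0, 0], "claw": 45}

```text
time: 30.88
tool_pos: [0.4867, 0.3374, 0.0418]
tcp_rot: [0.02, 1.0, 0.0, 0.001]
ft_force: [-0.6, 0.4, -0.2]
width: 0.0515
grasp_force: 42.3
```

```bash
python3 -c "
from h import *
plan(485.9,336.3,36,-2.2)"
```

```text
t 30.88 tcp [486.7 337.4  41.8] yaw -2.28 drz -0.0004 xyz [ 0.029 -0.046  0.233] n 0.2 F [-0.6  0.4 -0.2] w 51.5
```

Request:
move_arm:
  series:
    - {"xyz": [0.03, -0.04, 0.14], "dr": [0, 0, 0], "claw": 45}
    - {"xyz": [0, 0, 0], "dr": [0, 0, 0], "claw": 45}

```text
time: 31.05
tool_pos: [0.4851, 0.336, 0.0373]
tcp_rot: [0.02, 1.0, -0.0, 0.0]
ft_force: [-0.4, -0.3, -1.6]
width: 0.0514
grasp_force: 42.3
```

Request:
move_arm:
  series:
    - {"xyz": [0, 0, 0.05], "dr": [0, 0, 0], "claw": 45}
    - {"xyz": [0, 0, 0], "dr": [0, 0, 0], "claw": 45}

```text
time: 31.22
tool_pos: [0.4851, 0.3361, 0.0359]
tcp_rot: [0.02, 1.0, -0.0, -0.0]
ft_force: [0.1, -0.4, -1.0]
width: 0.0514
grasp_force: 42.3
```

Request:
move_arm:
  series:
    - {"xyz": [0, 0, 0.04], "dr": [0, 0, 0], "claw": 45}
    - {"xyz": [0, 0, 0], "dr": [0, 0, 0], "claw": 45}

```text
time: 31.38
tool_pos: [0.4852, 0.3361, 0.0359]
tcp_rot: [0.02, 1.0, -0.0, -0.0]
ft_force: [-4.0, -1.6, 8.4]
width: 0.0515
grasp_force: 43.2
```

Request:
move_arm:
  series:
    - {"xyz": [0, 0, -0.03], "dr": [0, 0, 0], "claw": 45}
    - {"xyz": [0, 0, 0], "dr": [0, 0, 0], "claw": 60}
    - {"xyz": [0, 0, 0], "dr": [0, 0, 0], "claw": 60}
    - {"xyz": [0, 0, 0], "dr": [0, 0, 0], "claw": 60}
    - {"xyz": [0, 0, -0.4], "dr": [0, 0, 0], "claw": 60}
    - {"xyz": [0, 0, -1], "dr": [0, 0, 0], "claw": 60}
    - {"xyz": [0, 0, -1], "dr": [0, 0, 0], "claw": 60}
    - {"xyz": [0, 0, -0.8], "dr": [0, 0, 0], "claw": 60}

```text
time: 32.05
tool_pos: [0.4856, 0.3363, 0.1178]
tcp_rot: [0.02, 1.0, 0.0, 0.0]
ft_force: [-0.0, 0.3, 0.1]
width: 0.0597
grasp_force: 0.0
```

Request:
move_arm:
  series:
    - {"xyz": [0, 0.5, 0], "dr": [0, 0, 0], "claw": 60}
    - {"xyz": [0, 1, 0], "dr": [0, 0, 0], "claw": 60}
    - {"xyz": [0, 1, 0], "dr": [0, 0, 0], "claw": 60}
    - {"xyz": [0, 0.56, 0], "dr": [0, 0, 0], "claw": 60}
    - {"xyz": [0, 0, 0], "dr": [0, 0, 0], "claw": 60}
    - {"xyz": [0, 0, 0], "dr": [0, 0, 0], "claw": 60}
    - {"xyz": [0, 0, 0], "dr": [0, 0, 0], "claw": 60}

```text
time: 32.63
tool_pos: [0.4877, 0.4117, 0.1152]
tcp_rot: [0.02, 1.0, -0.001, -0.001]
ft_force: [-0.2, -0.6, 0.3]
width: 0.0601
grasp_force: 0.0
```

```bash
python3 -c "
from h import *
plan(488.2,412.5,36,-2.2)
s=optics.snapshot('scene');t=optics.snapshot('top')
for nm,p in(('sgreen',(.6,.409)),('green',(.486,.4095)),('spurple',(.597,.3295)),('purple',(.483,.3337)),('spink',(.597,.2495))):
    print(nm);edges('top',t,.056,p);edges('scene',s,.056,(p[0]+.004,p[1]+.006))
cv2.imwrite('pics/c5.png',np.hstack([ortho(x,n,.056,.40,.66,.20,.46,1.5) for x,n in((t,'top'),(s,'scene'))]))"
```

```text
t 32.63 tcp [487.7 411.7 115.2] yaw -2.26 drz -0.0003 xyz [-0.017  0.032  3.168] n 3.2 F [-0.2 -0.6  0.3] w 60.1
sgreen
top long [0.2, 0.2] short [-0.5, 2.6] c 600.8 408.6 size 94.0 55.0
scene long [-4.9, -0.0] short [0.3, -0.4] c 604.8 417.1 size 92.0 56.4
green
top long [4.6, -2.8] short [38.4, -12.3] c 482.7 405.7 size 83.8 49.3
scene long [-1.9, -3.2] short [-1.8, -27.3] c 493.3 415.3 size 87.6 52.3
spurple
top long [-2.8, -1.8] short [-2.3, -0.9] c 597.1 329.2 size 92.8 55.8
scene long [-2.0, -1.8] short [-1.2, -2.3] c 600.8 336.0 size 92.0 53.1
purple
top long [-2.8, -1.9] short [-1.1, -1.0] c 483.7 333.4 size 91.8 55.8
scene long [-2.1, -2.3] short [-2.1, -24.9] c 492.5 340.2 size 84.3 53.0
spink
top long [-1.5, 0.5] short [1.8, -2.0] c 596.8 249.1 size 92.6 52.8
scene long [0.2, -0.6] short [1.4, -0.5] c 600.5 255.8 size 91.6 53.4
```

View pics/c5.png

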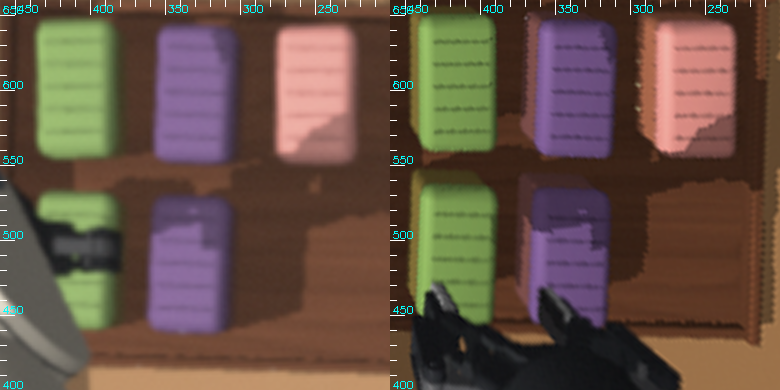

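Purple is right in line at (483.7, 333.4) against a target of (483.2, 333.7). Next I'll regrip green and square it to its stock loaf with a turn of +2.4°.

Request:
move_arm:
  series:
    - {"xyz": [0, 0.03, 0.8], "dr": [0, 0, 0], "claw": 60}
    - {"xyz": [0, 0, 0.8], "dr": [0, 0, 0], "claw": 60}
    - {"xyz": [0, 0, 0.8], "dr": [0, 0, 0], "claw": 60}
    - {"xyz": [0, 0, 0.5], "dr": [0, 0, 0], "claw": 60}
    - {"xyz": [0, 0, 0.2], "dr": [0, 0, 0], "claw": 60}
    - {"xyz": [0, 0, 0], "dr": [0, 0, 0], "claw": 60}
    - {"xyz": [0, 0, 0], "dr": [0, 0, 0], "claw": 60}

```text
time: 33.32
tool_pos: [0.4887, 0.4133, 0.0387]
tcp_rot: [0.02, 1.0, 0.0, 0.0]
ft_force: [-0.5, 0.0, 0.2]
width: 0.0597
grasp_force: 0.0
```

Request:
move_arm:
  series:
    - {"xyz": [0, 0, 0], "dr": [0, 0, 0], "claw": 45}
    - {"xyz": [0, 0, 0], "dr": [0, 0, 0], "claw": 45}
    - {"xyz": [0, 0, 0], "dr": [0, 0, 0], "claw": 45}
    - {"xyz": [0, 0, 0], "dr": [0, 0, 0], "claw": 45}
    - {"xyz": [0, 0, 0], "dr": [0, 0, 0], "claw": 45}

```text
time: 33.73
tool_pos: [0.489, 0.4138, 0.0395]
tcp_rot: [0.02, 1.0, 0.001, 0.001]
ft_force: [-0.4, -0.7, 6.9]
width: 0.051
grasp_force: 43.7
```

Request:
move_arm:
  series:
    - {"xyz": [0, 0, -0.3], "dr": [0, 0, 0], "claw": 45}
    - {"xyz": [0, 0, 0], "dr": [0, 0, -0.0135], "claw": 45}
    - {"xyz": [0, 0, 0], "dr": [0, 0, 0], "claw": 45}
    - {"xyz": [0, 0, 0], "dr": [0, 0, 0], "claw": 45}
    - {"xyz": [0, 0, 0], "dr": [0, 0, 0], "claw": 45}

```text
time: 34.15
tool_pos: [0.4881, 0.4132, 0.0458]
tcp_rot: [-0.001, 1.0, -0.0, -0.0]
ft_force: [-0.2, -0.2, -1.1]
width: 0.0512
grasp_force: 42.8
```

```bash
python3 -c "
from h import *
plan(488.7,411.5,36,0.2)"
```

```text
t 34.15 tcp [488.1 413.2  45.8] yaw 0.1 drz -0.0006 xyz [-0.023 -0.067  0.391] n 0.4 F [-0.2 -0.2 -1.1] w 51.2
```

Request:
move_arm:
  series:
    - {"xyz": [-0.03, -0.06, 0.2], "dr": [0, 0, 0], "claw": 45}
    - {"xyz": [0, 0, 0], "dr": [0, 0, 0], "claw": 45}
    - {"xyz": [0, 0, 0], "dr": [0, 0, 0], "claw": 45}

```text
time: 34.4
tool_pos: [0.4888, 0.4114, 0.0402]
tcp_rot: [-0.001, 1.0, -0.0, -0.0]
ft_force: [0.3, 0.8, -1.1]
width: 0.0511
grasp_force: 42.8
```

Request:
move_arm:
  series:
    - {"xyz": [0, 0, 0.06], "dr": [0, 0, 0], "claw": 45}
    - {"xyz": [0, 0, 0], "dr": [0, 0, 0], "claw": 45}

```text
time: 34.57
tool_pos: [0.4892, 0.4118, 0.0395]
tcp_rot: [-0.001, 1.0, -0.0, -0.0]
ft_force: [-1.1, -0.5, 2.1]
width: 0.0515
grasp_force: 43.0
```

Request:
move_arm:
  series:
    - {"xyz": [0, 0, 0.04], "dr": [0, 0, 0], "claw": 45}
    - {"xyz": [0, 0, 0], "dr": [0, 0, 0], "claw": 45}

```text
time: 34.73
tool_pos: [0.4892, 0.4118, 0.0395]
tcp_rot: [-0.001, 1.0, -0.0, 0.0]
ft_force: [-3.0, -3.7, 11.8]
width: 0.0512
grasp_force: 44.2
```

Request:
move_arm:
  series:
    - {"xyz": [0, 0, -0.04], "dr": [0, 0, 0], "claw": 45}
    - {"xyz": [0, 0, 0], "dr": [0, 0, 0], "claw": 60}
    - {"xyz": [0, 0, 0], "dr": [0, 0, 0], "claw": 60}
    - {"xyz": [0, 0, 0], "dr": [0, 0, 0], "claw": 60}
    - {"xyz": [0, 0, -0.4], "dr": [0, 0, 0], "claw": 60}
    - {"xyz": [0, 0, -1], "dr": [0, 0, 0], "claw": 60}
    - {"xyz": [0, 0, -1], "dr": [0, 0, 0], "claw": 60}
    - {"xyz": [0, 0, -1], "dr": [0, 0, 0], "claw": 60}

```text
time: 35.4
tool_pos: [0.4889, 0.4117, 0.1255]
tcp_rot: [-0.001, 1.0, -0.0, -0.0]
ft_force: [-0.1, -0.1, -0.5]
width: 0.0598
grasp_force: 0.0
```

Request:
move_arm:
  series:
    - {"xyz": [0, 0, -0.6], "dr": [0, 0, 0.019], "claw": 64}
    - {"xyz": [-0.1, -0.5, 0], "dr": [0, 0, 0], "claw": 64}
    - {"xyz": [-0.22, -0.96, 0], "dr": [0, 0, 0], "claw": 64}
    - {"xyz": [-0.22, -0.96, 0], "dr": [0, 0, 0], "claw": 64}
    - {"xyz": [-0.22, -0.96, 0], "dr": [0, 0, 0], "claw": 64}
    - {"xyz": [-0.22, -0.96, 0], "dr": [0, 0, 0], "claw": 64}
    - {"xyz": [-0.22, -0.96, 0], "dr": [0, 0, 0], "claw": 64}
    - {"xyz": [-0.22, -0.96, 0], "dr": [0, 0, 0], "claw": 64}

```text
time: 36.07
tool_pos: [0.5151, 0.2515, 0.1388]
tcp_rot: [0.028, 1.0, -0.0, -0.001]
ft_force: [0.7, 0.2, -1.0]
width: 0.0638
grasp_force: 0.0
```

Request:
move_arm:
  series:
    - {"xyz": [-0.22, -0.96, 0], "dr": [0, 0, 0], "claw": 64}
    - {"xyz": [-0.22, -0.96, 0], "dr": [0, 0, 0], "claw": 64}
    - {"xyz": [-0.22, -0.96, 0], "dr": [0, 0, 0], "claw": 64}
    - {"xyz": [-0.22, -0.96, 0], "dr": [0, 0, 0], "claw": 64}
    - {"xyz": [-0.22, -0.96, 0], "dr": [0, 0, 0], "claw": 64}
    - {"xyz": [-0.22, -0.96, 0], "dr": [0, 0, 0], "claw": 64}
    - {"xyz": [-0.22, -0.96, 0], "dr": [0, 0, 0], "claw": 64}
    - {"xyz": [-0.22, -0.96, 0], "dr": [0, 0, 0], "claw": 64}

```text
time: 36.73
tool_pos: [0.5478, 0.0575, 0.1388]
tcp_rot: [0.028, 1.0, -0.0, -0.001]
ft_force: [0.2, 0.6, -0.3]
width: 0.0639
grasp_force: 0.0
```

Request:
move_arm:
  series:
    - {"xyz": [-0.22, -0.96, 0], "dr": [0, 0, 0], "claw": 64}
    - {"xyz": [-0.22, -0.96, 0], "dr": [0, 0, 0], "claw": 64}
    - {"xyz": [-0.1, -0.6, 0], "dr": [0, 0, 0], "claw": 64}
    - {"xyz": [0, 0, 0], "dr": [0, 0, 0], "claw": 64}
    - {"xyz": [0, 0, 0], "dr": [0, 0, 0], "claw": 64}
    - {"xyz": [0, 0, 0], "dr": [0, 0, 0], "claw": 64}

```text
time: 37.23
tool_pos: [0.5579, -0.0041, 0.139]
tcp_rot: [0.028, 1.0, 0.0, -0.0]
ft_force: [0.2, -0.0, -0.6]
width: 0.0639
grasp_force: 0.0
```

```bash
python3 -c "
from h import *
plan(558.2,-5,45,-3.2)
t=optics.snapshot('top');s=optics.snapshot('scene')
for nm,p in(('sgreen',(.6,.409)),('green',(.486,.4095)),('spink',(.597,.2495))):
    print(nm);edges('top',t,.056,p);edges('scene',s,.056,(p[0]+.004,p[1]+.006)); print(rect('top',nm.strip('s'),.056,p,(.055,.039),img=t))"
```

```text
t 37.23 tcp [557.9  -4.1 139. ] yaw -3.26 drz -0.0003 xyz [-0.016 -0.034  3.759] n 3.8 F [ 0.2 -0.  -0.6] w 63.9
sgreen
top long [0.6, 0.6] short [-0.7, 2.3] c 600.8 408.7 size 93.8 54.8
scene long [-6.8, 0.2] short [0.3, -0.4] c 604.8 416.6 size 92.1 55.5
[6.007e+02 4.089e+02 9.280e+01 5.400e+01 3.000e-01]
green
top long [-0.8, 0.2] short [-2.5, 2.3] c 486.4 408.8 size 92.5 54.9
scene long [0.3, -0.5] short [0.5, -0.4] c 491.0 415.0 size 92.9 52.1
[486.9 409.   91.2  54.   -0. ]
spink
top long [-0.8, -1.3] short [3.5, -0.6] c 596.5 249.1 size 92.6 52.7
scene long [0.2, -0.7] short [1.1, -0.9] c 600.5 255.9 size 91.2 53.2
[ 5.970e+02  2.495e+02  9.210e+01  5.370e+01 -5.000e-01]
```

Green is now square and in line. Gripping pink.

Request:
move_arm:
  series:
    - {"xyz": [0, -0.03, 1], "dr": [0, 0, 0], "claw": 64}
    - {"xyz": [0, 0, 0.9], "dr": [0, 0, 0], "claw": 64}
    - {"xyz": [0, 0, 0.8], "dr": [0, 0, 0], "claw": 64}
    - {"xyz": [0, 0, 0.6], "dr": [0, 0, 0], "claw": 64}
    - {"xyz": [0, 0, 0.45], "dr": [0, 0, 0], "claw": 64}
    - {"xyz": [0, 0, 0], "dr": [0, 0, 0], "claw": 64}
    - {"xyz": [0, 0, 0], "dr": [0, 0, 0], "claw": 64}
    - {"xyz": [0, 0, 0], "dr": [0, 0, 0], "claw": 64}

```text
time: 38.0
tool_pos: [0.559, -0.0047, 0.0463]
tcp_rot: [0.028, 1.0, 0.0, 0.001]
ft_force: [0.5, -0.6, -0.0]
width: 0.0641
grasp_force: 0.0
```

Request:
move_arm:
  series:
    - {"xyz": [0, 0, 0], "dr": [0, 0, 0], "claw": 45}
    - {"xyz": [0, 0, 0], "dr": [0, 0, 0], "claw": 45}
    - {"xyz": [0, 0, 0], "dr": [0, 0, 0], "claw": 45}
    - {"xyz": [0, 0, 0], "dr": [0, 0, 0], "claw": 45}
    - {"xyz": [0, 0, 0], "dr": [0, 0, 0], "claw": 45}

```text
time: 38.42
tool_pos: [0.5594, -0.005, 0.0468]
tcp_rot: [0.029, 1.0, 0.0, 0.001]
ft_force: [0.0, 1.8, 6.4]
width: 0.0512
grasp_force: 43.0
```

Request:
move_arm:
  series:
    - {"xyz": [0, 0, -0.4], "dr": [0, 0, 0], "claw": 45}
    - {"xyz": [0, 0, -0.8], "dr": [0, 0, 0], "claw": 45}
    - {"xyz": [0, 0, -1], "dr": [0, 0, 0], "claw": 45}
    - {"xyz": [0, 0, -1], "dr": [0, 0, 0], "claw": 45}
    - {"xyz": [0, 0, -1], "dr": [0, 0, 0], "claw": 45}
    - {"xyz": [0, 0, -0.5], "dr": [0, 0, -0.016], "claw": 45}
    - {"xyz": [0, 0, 0], "dr": [0, 0, 0], "claw": 45}
    - {"xyz": [0, 0, 0], "dr": [0, 0, 0], "claw": 45}

```text
time: 39.08
tool_pos: [0.5587, -0.0051, 0.164]
tcp_rot: [0.004, 1.0, -0.0, 0.001]
ft_force: [0.2, 0.7, -1.0]
width: 0.0511
grasp_force: 42.2
```

```bash
python3 -c "
from h import *
plan(485.2,251.8,150,-0.3)"
```

```text
t 39.08 tcp [558.7  -5.1 164. ] yaw -0.46 drz -0.0009 xyz [ 2.993 10.262  0.56 ] n 10.3 F [ 0.2  0.7 -1. ] w 51.1
```

Request:
move_arm:
  series:
    - {"xyz": [0.1, 0.5, 0], "dr": [0, 0, 0], "claw": 45}
    - {"xyz": [0.29, 0.95, 0], "dr": [0, 0, 0], "claw": 45}
    - {"xyz": [0.29, 0.95, 0], "dr": [0, 0, 0], "claw": 45}
    - {"xyz": [0.29, 0.95, 0], "dr": [0, 0, 0], "claw": 45}
    - {"xyz": [0.29, 0.95, 0], "dr": [0, 0, 0], "claw": 45}
    - {"xyz": [0.29, 0.95, 0], "dr": [0, 0, 0], "claw": 45}
    - {"xyz": [0.29, 0.95, 0], "dr": [0, 0, 0], "claw": 45}
    - {"xyz": [0.29, 0.95, 0], "dr": [0, 0, 0], "claw": 45}

```text
time: 39.75
tool_pos: [0.5046, 0.1753, 0.1615]
tcp_rot: [0.004, 1.0, -0.0, -0.002]
ft_force: [0.2, -0.2, -0.8]
width: 0.0514
grasp_force: 42.2
```

Request:
move_arm:
  series:
    - {"xyz": [0.29, 0.95, 0], "dr": [0, 0, 0], "claw": 45}
    - {"xyz": [0.29, 0.95, 0], "dr": [0, 0, 0], "claw": 45}
    - {"xyz": [0.29, 0.95, 0], "dr": [0, 0, 0], "claw": 45}
    - {"xyz": [0, 0.26, 0], "dr": [0, 0, 0], "claw": 45}
    - {"xyz": [0, 0, 0], "dr": [0, 0, 0], "claw": 45}
    - {"xyz": [0, 0, 0], "dr": [0, 0, 0], "claw": 45}
    - {"xyz": [0, 0, 0], "dr": [0, 0, 0], "claw": 45}

```text
time: 40.33
tool_pos: [0.4849, 0.2511, 0.1624]
tcp_rot: [0.004, 1.0, -0.0, -0.001]
ft_force: [-0.4, -0.7, -1.1]
width: 0.0516
grasp_force: 42.2
```

```bash
python3 -c "
from h import *
plan(484.9,251.8,40,-.4)"
```

```text
t 40.33 tcp [484.9 251.1 162.4] yaw -0.42 drz -0.0001 xyz [-1.000e-03  3.000e-02  4.895e+00] n 4.9 F [-0.4 -0.7 -1.1] w 51.6
```

Request:
move_arm:
  series:
    - {"xyz": [0, 0, 1], "dr": [0, 0, 0], "claw": 45}
    - {"xyz": [0, 0, 1], "dr": [0, 0, 0], "claw": 45}
    - {"xyz": [0, 0, 1], "dr": [0, 0, 0], "claw": 45}
    - {"xyz": [0, 0, 0.8], "dr": [0, 0, 0], "claw": 45}
    - {"xyz": [0, 0, 0.6], "dr": [0, 0, 0], "claw": 45}
    - {"xyz": [0, 0, 0.45], "dr": [0, 0, 0], "claw": 45}
    - {"xyz": [0, 0, 0], "dr": [0, 0, 0], "claw": 45}
    - {"xyz": [0, 0, 0], "dr": [0, 0, 0], "claw": 45}

```text
time: 41.0
tool_pos: [0.4852, 0.2512, 0.0416]
tcp_rot: [0.004, 1.0, -0.0, -0.0]
ft_force: [0.5, -0.6, -1.0]
width: 0.051
grasp_force: 42.2
```

Request:
move_arm:
  series:
    - {"xyz": [0, 0, 0.06], "dr": [0, 0, 0], "claw": 45}
    - {"xyz": [0, 0, 0], "dr": [0, 0, 0], "claw": 45}
    - {"xyz": [0, 0, 0], "dr": [0, 0, 0], "claw": 45}

```text
time: 41.25
tool_pos: [0.4858, 0.2522, 0.0412]
tcp_rot: [0.003, 1.0, 0.0, 0.001]
ft_force: [-0.4, 0.3, -0.0]
width: 0.0513
grasp_force: 42.2
```

```bash
python3 -c "
from h import *
plan(484.9,251.8,36,-.4)"
```

```text
t 41.25 tcp [485.8 252.2  41.2] yaw -0.39 drz 0.0001 xyz [ 0.035 -0.015  0.209] n 0.2 F [-0.4  0.3 -0. ] w 51.3
```

Request:
move_arm:
  series:
    - {"xyz": [0.02, 0, 0.12], "dr": [0, 0, 0], "claw": 45}
    - {"xyz": [0, 0, 0], "dr": [0, 0, 0], "claw": 45}

```text
time: 41.42
tool_pos: [0.4847, 0.252, 0.0374]
tcp_rot: [0.003, 1.0, 0.0, 0.0]
ft_force: [-0.4, -0.0, -1.7]
width: 0.0516
grasp_force: 42.2
```

Request:
move_arm:
  series:
    - {"xyz": [0, 0, 0.05], "dr": [0, 0, 0], "claw": 45}
    - {"xyz": [0, 0, 0], "dr": [0, 0, 0], "claw": 45}

```text
time: 41.58
tool_pos: [0.4847, 0.252, 0.0368]
tcp_rot: [0.003, 1.0, 0.0, 0.0]
ft_force: [-2.3, -0.9, 7.5]
width: 0.0509
grasp_force: 43.1
```

Request:
move_arm:
  series:
    - {"xyz": [0, 0, 0.04], "dr": [0, 0, 0], "claw": 45}
    - {"xyz": [0, 0, 0], "dr": [0, 0, 0], "claw": 45}

```text
time: 41.75
tool_pos: [0.4847, 0.252, 0.0368]
tcp_rot: [0.003, 1.0, 0.0, 0.0]
ft_force: [-6.0, -1.2, 19.8]
width: 0.0514
grasp_force: 44.6
```

Request:
move_arm:
  series:
    - {"xyz": [0, 0, -0.06], "dr": [0, 0, 0], "claw": 45}
    - {"xyz": [0, 0, 0], "dr": [0, 0, 0], "claw": 60}
    - {"xyz": [0, 0, 0], "dr": [0, 0, 0], "claw": 60}
    - {"xyz": [0, 0, 0], "dr": [0, 0, 0], "claw": 60}
    - {"xyz": [0, 0, -0.4], "dr": [0, 0, 0], "claw": 60}
    - {"xyz": [0, 0, -1], "dr": [0, 0, 0], "claw": 60}
    - {"xyz": [0, 0, -1], "dr": [0, 0, 0], "claw": 60}
    - {"xyz": [0, 0, -1], "dr": [0, 0, 0], "claw": 60}

```text
time: 42.42
tool_pos: [0.4843, 0.2518, 0.1226]
tcp_rot: [0.003, 1.0, -0.0, -0.001]
ft_force: [0.3, -0.1, 0.5]
width: 0.0602
grasp_force: 0.0
```

Request:
move_arm:
  series:
    - {"xyz": [0, 0, -1], "dr": [0, 0, 0], "claw": 60}
    - {"xyz": [0, -0.9, 0], "dr": [0, 0, 0], "claw": 60}
    - {"xyz": [0, -0.9, 0], "dr": [0, 0, 0], "claw": 60}
    - {"xyz": [0, -0.9, 0], "dr": [0, 0, 0], "claw": 60}
    - {"xyz": [0, -0.9, 0], "dr": [0, 0, 0], "claw": 60}
    - {"xyz": [0, -0.9, 0], "dr": [0, 0, 0], "claw": 60}
    - {"xyz": [0, -0.9, 0], "dr": [0, 0, 0], "claw": 60}
    - {"xyz": [0, -0.9, 0], "dr": [0, 0, 0], "claw": 60}

```text
time: 43.08
tool_pos: [0.4835, 0.0934, 0.1471]
tcp_rot: [0.003, 1.0, 0.0, 0.0]
ft_force: [0.1, -0.1, 0.1]
width: 0.0603
grasp_force: 0.0
```

Request:
move_arm:
  series:
    - {"xyz": [0, -0.9, 0], "dr": [0, 0, 0], "claw": 60}
    - {"xyz": [0, -0.9, 0], "dr": [0, 0, 0], "claw": 60}
    - {"xyz": [0, 0, 0], "dr": [0, 0, 0], "claw": 60}
    - {"xyz": [0, 0, 0], "dr": [0, 0, 0], "claw": 60}

```text
time: 43.42
tool_pos: [0.4834, 0.0487, 0.147]
tcp_rot: [0.005, 1.0, 0.0, 0.0]
ft_force: [0.0, 0.7, -0.2]
width: 0.0598
grasp_force: 0.0
```

```bash
python3 -c "
from h import *
t=optics.snapshot('top');s=optics.snapshot('scene')
for nm,p in(('sgreen',(.6,.409)),('green',(.486,.4085)),('spurple',(.597,.3295)),('purple',(.483,.3337)),('spink',(.597,.2495)),('pink',(.483,.2498))):
    print(nm,rect('top',nm[1:] if nm[1:] in HUE else nm,.056,p,(.055,.039),img=t));edges('top',t,.056,p);edges('scene',s,.056,(p[0]+.004,p[1]+.006))
cv2.imwrite('pics/fin.png',np.vstack([ortho(t,'top',.055,.40,.66,-.47,.46,.8),ortho(s,'scene',.055,.40,.66,-.47,.46,.8)]))"
```

```text
sgreen [6.007e+02 4.089e+02 9.280e+01 5.400e+01 3.000e-01]
top long [0.5, 0.4] short [-0.9, 2.3] c 600.8 408.6 size 93.9 55.0
scene long [-5.7, 0.3] short [0.2, -0.5] c 604.8 415.9 size 92.1 54.2
green [486.8 408.9  91.5  53.8  -0. ]
top long [-0.9, 0.2] short [-2.2, 1.6] c 486.4 408.7 size 92.3 54.9
scene long [0.2, -0.9] short [1.1, -0.2] c 490.9 415.0 size 92.9 52.1
spurple [597.3 329.4  89.9  51.8  -2.1]
top long [-2.7, -2.2] short [-3.7, -2.7] c 596.9 329.2 size 92.8 55.8
scene long [-2.3, -2.4] short [-1.4, -2.7] c 600.8 336.0 size 91.9 53.1
purple [483.9 333.7  89.2  51.9  -2. ]
top long [-2.4, -2.2] short [-2.4, -0.8] c 483.8 333.4 size 91.7 55.7
scene long [-2.2, -3.0] short [-2.4, -1.2] c 488.1 340.1 size 93.2 53.0
spink [597.1 249.4  91.8  53.8  -0. ]
top long [-0.9, -1.1] short [1.3, -1.1] c 596.8 249.2 size 92.7 52.9
scene long [0.2, -0.7] short [1.8, -0.8] c 600.5 255.9 size 91.7 53.3
pink [4.831e+02 2.507e+02 9.040e+01 5.360e+01 2.000e-01]
top long [-1.9, 2.2] short [0.3, -1.4] c 482.7 250.5 size 90.7 52.1
scene long [0.3, -0.7] short [0.6, -0.4] c 487.3 256.9 size 92.6 52.9
```

View pics/fin.png

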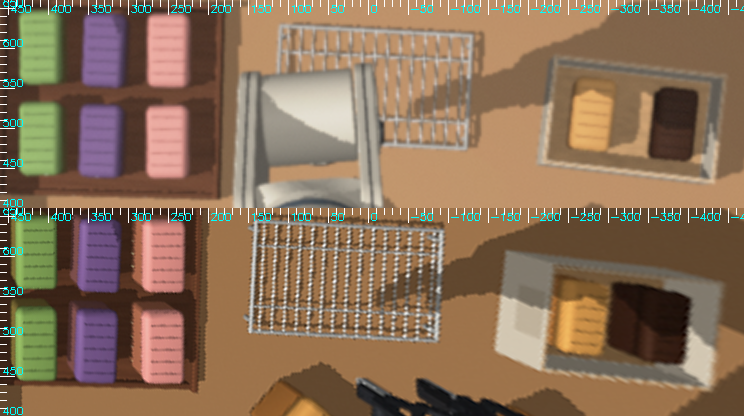

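The final picture shows all three front-row loaves within about 1 mm and 1° of their places. The rack is empty, both carton loaves stand in the middle of their halves, and the gripper touches nothing.

```bash
python3 -c "
from rig import robot
print(robot.finish_job())"
```

```text
the job is handed in; nothing more can be done
None
```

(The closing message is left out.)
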